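# Cross-stack the slats in the jig and clamp them until the wrench clicks

### The arm

A 6-joint arm with a two-finger parallel gripper is mounted at the origin on the work surface. World frame = base frame: x ahead of the robot, y to its left, z up, the work surface at z = 0. Lengths are in m, angles in degrees, forces in N, time in s.
With the tool pointing down it reaches from about 0.35 to 0.875 m from the base axis. Payload 4.2 kg.
Tool frame: the origin (TCP) lies at the very end of the fingers, on their centre line; the grasp point (between the pads) lies 19 mm behind it; z points along the fingers, y is the line along which they close (so a half turn about z gives the same grasp; the last joint's range is limited). The gripper opens to 87 mm and grips with 3 to 60 N. Pads are 19 mm wide; open, the fingers measure 117 mm over their backs; the gripper's body (75 mm by 190 mm) begins 51 mm behind the grasp point.
Start: joints at [91.421, 22.042, 0.453, 0, -68.411, -14.817], TCP at [0.145, 0.608, 0.203] pointing down, gripper open.
Joint ranges: [-179.83, 179.83], [-69.29, 118.12], [-61.27, 80.66], [-181.25, 117.63], [-171.15, -9.14], [-177.46, 177.46]. Speed limits (degrees/s): [159.86, 159.86, 180, 180, 180, 180].

### API

Orientations are given as a 3x3 rotation matrix whose columns are the frame's x, y, z axes.
In Python, from station import monitor, cams, ticket gives the robot as it stands.
- The arm moves only by the tool drive_tool, never from a script. Its argument "moves" is a list of rows, each an object with "delta_pos": the shift along the tool's x, y, z in mm, a list of three; "turn": the turn about the tool's z in rad; "claw": the opening, from 0 (shut) to 1 (fully open). A call has 1 to 12 rows; each row shifts and turns the commanded pose from where the row before left it, along the tool's axes as they then stand; what a row does not reach is not made up. A row lasts 1/8 s, in which the tool goes at most 62.5 mm and 10.7 degrees, less where a joint would pass 70% of its speed; a pose out of reach is approached as far as the arm can. A call is refused whole if a number of a shift passes 62.5 or a number of a turn 0.188, either way. A call with a gripper value outside its range is refused whole. The fingers move at their own pace and stop on an object; the grip force is fixed at half the most. Time passes only in rows, so rows that do not move let the fingers close. It gives the time, the measured TCP pose, the force, the opening and the grip force at its end, in the units of the state.
- monitor.sense(): the state, without advancing time (a new reading comes with each control period).
- cams.capture(name): name is "scene" or "top" or "wrist"; returns a dict with "color" (384x512x3 uint8, red, green, blue), "range_z" (384x512 float32, m along the optical axis (not along the pixel's ray), 0 where there is no reading), "vertical_fov" (degrees; the focal length in pixels is half the picture's height over the tangent of half this angle, whatever the lens; pixels are square), "cx", "cy" (the principal point, pixels), "dist" ([k1, k2, p1, p2, k3] as OpenCV has them; the pictures are not rectified), "extrinsics" (4x4, takes a point from camera to world coordinates). Camera axes: x right, y down, z forward; pixel columns grow to the right and rows downward; lengths in m; the calibration is good to about 2 mm. A picture is of the moment at which its call begins.
- ticket.finish_job(): hands the job in; it is judged then, once.
The state is a dict: "time_s": time; "joints": joint angles; "joint_velocities": joint speeds; "effort": joint torques, N m; "tcp_pos": TCP position; "ee_rot": TCP orientation; "wrist_force": force on the tool from outside, world axes, zero at the start; "moment": the same for the moment, N m; "gripper_width": opening from 0.0 (shut) to 1.0 (fully open); "gripper_force": force on a finger pad.
Only numpy, scipy, OpenCV 4.12 (cv2) and the standard library are available. Lean on these libraries where they do the work, as an engineer would, in place of code of your own. Each camera call takes 0.05 s, during which the arm holds its last target. There are 200 camera calls.

### The job

Clear the timber offcut out of the clamping jig into the steel tray, then stack all the loose slats flat on the jig's bed as a crosswise tower, two to a layer: the bottom pair lengthwise from fence to jaw, each in line with a pair of posts, the next pair lying across them, one towards each end, then lengthwise again (an odd last slat lies alone on top, in line with either pair of posts). When the tower is complete, tighten the bolt clockwise with its click-handle wrench until the jaw has closed and the breakaway handle trips, then let go, leaving the tower standing clamped and the other things on the table where they are.

Things in the scene. Friction and masses are not known exactly. Their poses are not given: they have to be found in the camera images.
- slat1: loose plain wooden slat, 130 x 28 x 14 mm, about 45 g, all slats alike; origin at its very centre, x along its length, z through its 14 mm thickness; it starts flat on the table to the robot's right. From 4 to 6 slats are present
- slat2: loose plain wooden slat, 130 x 28 x 14 mm, about 45 g, all slats alike; origin at its very centre, x along its length, z through its 14 mm thickness; it starts flat on the table to the robot's right. From 4 to 6 slats are present
- slat3: loose plain wooden slat, 130 x 28 x 14 mm, about 45 g, all slats alike; origin at its very centre, x along its length, z through its 14 mm thickness; it starts flat on the table to the robot's right. From 4 to 6 slats are present
- slat4: loose plain wooden slat, 130 x 28 x 14 mm, about 45 g, all slats alike; origin at its very centre, x along its length, z through its 14 mm thickness; it starts flat on the table to the robot's right. From 4 to 6 slats are present
- slat5: loose plain wooden slat, 130 x 28 x 14 mm, about 45 g, all slats alike; origin at its very centre, x along its length, z through its 14 mm thickness; it starts flat on the table to the robot's right. From 4 to 6 slats are present
- slat6: loose plain wooden slat, 130 x 28 x 14 mm, about 45 g, all slats alike; origin at its very centre, x along its length, z through its 14 mm thickness; it starts flat on the table to the robot's right. From 4 to 6 slats are present
- offcut: loose dark timber stub, 40 x 40 mm and 45 mm tall, origin under its centre, z up; it starts standing in the middle of the clamping jig's bed
- tray_in (a point): centre of the inner floor (4 mm above the table) of the fixed square open steel tray for offcuts, 130 x 130 mm outside, walls 4 mm thick, rim 35 mm above the table; x, y along its sides
- bed (a point): centre of the bed, a plywood top face 12 mm above the table, between the jig's fence and closed jaw; z up, x from fence to jaw (roughly world +y), the clamping direction. Bed 300 mm along x (-105 to 195), 170 mm along y; fixed. Fence: two dark steel posts, inner faces at x = -65 mm, each 24 mm wide in y, centred at y = +36 and -36 mm, tops 60 mm above the table
- jaw_mid (a point): middle of the aluminium jaw's inner face, 12 mm above the table: two posts like the fence's (y = +36 and -36 mm), driven by the bolt along the bed's x from +89.5 mm (open) to +65.5 mm (closed). Crossbars at the posts' feet, of jaw and fence, are at most 21 mm above the table: fingers fit between the posts above them
- bolt_axis (a point): point on the vertical axis of the jig's clamping bolt, at x = +150 mm, y = 0 in the bed's frame, at the height of the wrench's handle (55 mm above the table)
- grip (a point): centre of the black rubber grip of the click-handle wrench, which stays fitted on the bolt: a level bar 22 x 22 mm, 90 mm long, centred 150 mm from the bolt axis, 55 mm above the table; x axis along the handle, away from the bolt. Push its side with closed fingers or pinch it from above
- bolt (a joint): turn of the bolt (rad), growing as it is tightened, clockwise from above: 0 jaw fully open, 1.1 jaw closed on the slats' ends and bolt at its stop (jaw 21.4 mm per rad). Starts at 0 to 0.25, turns with about 0.3 N m, stays where left. At 0 the handle points 1.75 rad anticlockwise (from above) from the bed's x axis
- handle (a joint): bend (rad) of the wrench's breakaway joint, 35 mm from the bolt axis, in the tightening direction. A spring holds it at 0 up to about 1 N m (9 N at the grip); with the bolt at its stop a harder push trips it: tripped above 0.12, at most 0.22. Released, it springs back to 0
- tin: bystander: round steel tin, 52 mm across, 55 mm tall, between slats and jig
- screwbox: bystander: cardboard box 70 x 100 x 40 mm beyond the jig
- tape: bystander: grey roll of tape, 90 mm across, 30 mm tall
- glue: bystander: yellow bottle, 60 mm across, 150 mm tall, beyond the jig
- mallet: bystander: hammer lying at the far right
- brush: bystander: brush lying at the far left

How it is judged:
By the outcome, as a careful person would: the job done as asked, in the order asked, and still so for the second after the job is handed in, with the robot touching nothing.
Of slat1, slat2, slat3, slat4, slat5, slat6 only 4 to 6 are there at a start; the rules pass over those that are not, and their reading is None.
At some moment in a run one of offcut may be knocked a few centimetres aside while the robot is not near it.
Once in a run the grip may slacken for a moment while it holds something.
It also fails if it takes over 210 s, if anything falls off the work surface, if the arm or the gripper's body presses on something with over 40 N, if the wrist force passes 120 N, or if a joint passes its speed limit or range.

## Working session

There is one attempt and no reset: what is moved stays moved. The work goes in short steps, Python scripts to look and compute and a tool call to move; the robot and the scene stay as the last step left them, time stands still between calls to the robot, and variables do not carry over. Pictures are saved under pics/ and viewed, at most 14 in all, crops included, and the job is handed in when it is done.

Besides the shell and the picture viewer there is one more tool, called after ">>>" as a command line: name --argument value ..., lists and objects as JSON in quotes. drive_tool: Moves the arm, as the interface text tells. Its arguments: {"type":"object","properties":{"moves":{"type":"array","items":{"type":"object","properties":{"delta_pos":{"type":"array","items":{"type":"number"}},"turn":{"type":"number"},"claw":{"type":"number"}}}}},"required":["moves"]}

```bash
ls; mkdir -p pics; cat > h.py <<'E'
import numpy as np, cv2, sys
from station import monitor, cams, ticket
def cap(n, save=None):
    c=cams.capture(n)
    h,w=c["color"].shape[:2]
    f=h/2/np.tan(np.radians(c["vertical_fov"])/2)
    c["K"]=np.array([[f,0,c["cx"]],[0,f,c["cy"]],[0,0,1]]); c["d"]=np.array(c["dist"],float); c["T"]=np.array(c["extrinsics"])
    if save: cv2.imwrite(f"pics/{save}.png",c["color"][:,:,::-1])
    return c
def ray(c,px):
    u=cv2.undistortPoints(np.array(px,float).reshape(-1,1,2),c["K"],c["d"]).reshape(-1,2)
    d=np.c_[u,np.ones(len(u))]@c["T"][:3,:3].T
    return c["T"][:3,3],d
def onz(c,px,z):
    o,d=ray(c,px); return o+d*((z-o[2])/d[:,2])[:,None]
def cloud(c):
    h,w=c["range_z"].shape
    v,u=np.mgrid[:h,:w]
    o,d=ray(c,np.c_[u.ravel(),v.ravel()])
    return (o+d*c["range_z"].reshape(-1,1)).reshape(h,w,3)
E
python3 - <<'E'
from h import *
for n in("scene","top"):
    c=cap(n,n+"0"); print(n,c["T"].round(3).tolist(),c["K"][0,0],c["dist"])
    np.save(n+"0.npy",cloud(c))
s=monitor.sense(); print(s)
E
```

```text
pics
scene [[0.813, 0.49, -0.315, 0.947], [0.582, -0.698, 0.417, -0.54], [-0.016, -0.522, -0.853, 1.06], [0.0, 0.0, 0.0, 1.0]] 394.8491460234233 [0.04399367 0.         0.         0.         0.        ]
top [[0.018, -0.995, 0.1, 0.451], [-1.0, -0.016, 0.024, -0.047], [-0.022, -0.101, -0.995, 1.328], [0.0, 0.0, 0.0, 1.0]] 383.97664428590923 [-0.00872786  0.          0.          0.          0.        ]
{'time_s': 0.1, 'joints': array([ 9.14206577e+01,  2.20867092e+01,  3.90463597e-01, -2.38609656e-02,
       -6.84104912e+01, -1.48165299e+01]), 'joint_velocities': array([-0.05767776, -0.10410121,  0.18429105,  0.16842968,  0.00315656,
       -0.01504519]), 'effort': array([-5.00618880e-04, -3.91692460e+01,  1.87932694e+01,  4.23179135e+00,
        1.34766535e-02, -7.44695194e-05]), 'tcp_pos': array([0.14465735, 0.60746641, 0.20158856]), 'ee_rot': array([[ 9.72756993e-01, -2.31826911e-01, -3.40931066e-04],
       [-2.31827139e-01, -9.72755197e-01, -1.87190605e-03],
       [ 1.02315731e-04,  1.89994677e-03, -9.99998190e-01]]), 'wrist_force': array([-0.26595277, -0.51615408, -0.44834307]), 'moment': array([0.03485961, 0.02202308, 0.03507662]), 'gripper_force': 0.0, 'gripper_width': 0.9981607801090894}
```

View pics/top0.png

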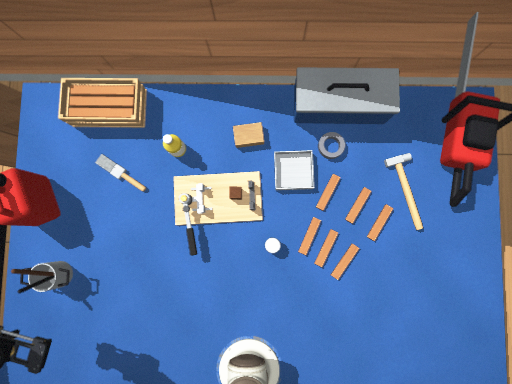

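View pics/scene0.png

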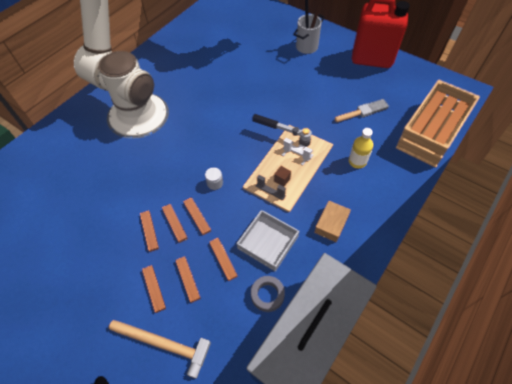

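The top view shows six slats (310-385, 175-280), jig bed (174-262, 172-225) with the dark offcut at (236,193), wrench grip at (192,242), tray at (294,170), tin at (273,246). The scene view agrees.

```bash
cat > m.py <<'E'
from h import *
def slats(c,z=0.014,amin=60,amax=1e9):
    hsv=cv2.cvtColor(c["color"],cv2.COLOR_RGB2HSV)
    m=cv2.inRange(hsv,(3,110,90),(16,255,255)); out=[]
    n,l,st,_=cv2.connectedComponentsWithStats(m)
    for i in range(1,n):
        if not amin<st[i,4]<amax: continue
        p=np.argwhere(l==i)[:,::-1]
        P=onz(c,p,z)[:,:2]
        r=cv2.minAreaRect((P*1000).astype(np.float32))
        (x,y),(w,h),a=r
        if w<h: w,h,a=h,w,a+90
        if 100<w<175 and 18<h<50:
            out.append((x,y,w,h,(a+90)%180-90))
    return sorted(out)
E
python3 - <<'E'
from m import *
for n in("top","scene"):
    c=cap(n); print(n)
    for s in slats(c): print(np.round(s,1))
    hsv=cv2.cvtColor(c["color"],cv2.COLOR_RGB2HSV)
    P=cloud(c)
    if n=="top":
        # bed
        m=cv2.inRange(hsv,(12,50,140),(28,190,255)); m=cv2.morphologyEx(m,cv2.MORPH_CLOSE,np.ones((15,15)))
        n_,l,st,ce=cv2.connectedComponentsWithStats(m)
        i=l[180,215]; Q=onz(c,np.argwhere(l==i)[:,::-1],0.012)[:,:2]*1000; print("bed",cv2.minAreaRect(Q.astype(np.float32)))
        for nm,px,z in[("offcut",(236,192),.057),("tray",(294,170),.035),("gripend",(192,242),.066),("bolt",(187,200),.06),("tin",(273,245),.055),("glue",(172,143),.15),("box",(248,134),.04),("tape",(331,145),.03)]:
            print(nm,(onz(c,[px],z)[0]*1000).round(0),(P[px[1],px[0]]*1000).round(0))
E
```

```text
top
[ 363.5 -314.4  126.4   27.5  -33.8]
[ 407.4 -251.9  125.5   26.7  -25.4]
[ 446.6 -195.4  126.1   26.   -22.9]
[ 496.2 -433.6  127.7   27.6  -30.5]
[ 554.4 -360.2  127.9   27.2  -30.2]
[ 597.2 -258.3  127.1   25.9  -26.3]
bed ((570.8494873046875, 120.988525390625), (167.55117797851562, 299.1501159667969), 4.256479263305664)
offcut [587.  53.  57.] [587.  53.  58.]
tray [ 668. -140.   35.] [ 673. -143.    3.]
gripend [419. 193.  66.] [419. 193.  65.]
bolt [558. 216.  60.] [557. 215.  66.]
tin [414. -72.  55.] [ 451.  -47. 1328.]
glue [729. 251. 150.] [736. 259. 118.]
box [790.  18.  40.] [789.  18.  41.]
tape [ 757. -267.   30.] [ 764. -272.   -0.]
scene
[ 365.7 -316.4  128.3   25.8  -34.3]
[ 409.5 -253.6  128.2   24.5  -25. ]
[ 449.5 -197.7  128.3   25.2  -23. ]
[ 498.9 -435.3  128.1   26.8  -30.4]
[ 556.7 -362.5  127.7   25.8  -30.7]
[ 599.6 -260.1  126.8   26.   -27.3]
[ 1.0671e+03  1.6400e+02  1.5690e+02  3.1400e+01 -9.0000e-01]
[ 1.0674e+03  6.5100e+01  1.5670e+02  1.8200e+01 -4.0000e-01]
[1.0675e+03 2.5830e+02 1.5710e+02 4.1700e+01 4.0000e-01]
[1067.6  197.2  157.9   28.3   -3.8]
[1.0679e+03 3.0280e+02 1.5650e+02 2.4000e+01 1.0000e-01]
[1068.   -42.5  157.2   24.7    8.2]
```

```bash
cat > plan.py <<'E'
from h import *
# plan([(x,y,z mm,yaw deg|None,claw,minrows,maxstep)...]) prints rows; starts from measured pose (or the given one)
def yaw(): R=monitor.sense()["ee_rot"]; return np.degrees(np.arctan2(R[1,0],R[0,0]))
def plan(ts,start=None):
    s=monitor.sense()
    if start is None: p=s["tcp_pos"]*1000; w=yaw()
    else: p=np.array(start[:3],float); w=start[3]
    print("at",p.round(1),round(w,2),"t",round(s["time_s"],2)); rows=[]
    for t in ts:
        x,y,z,a,cl=t[:5]; k=t[5] if len(t)>5 else 1; st=t[6] if len(t)>6 else 58
        a=w if a is None else a
        q=np.array([x,y,z],float); n=max(k,int(np.ceil(np.linalg.norm(q-p)/st)),int(np.ceil(np.radians(abs(a-w))/.183)))
        for i in range(n):
            dp=(q-p)/(n-i); c,sn=np.cos(np.radians(w)),np.sin(np.radians(w))
            # tool x=(c,s,0), y=(s,-c,0), z=(0,0,-1)
            d=np.round([c*dp[0]+sn*dp[1], sn*dp[0]-c*dp[1], -dp[2]],1); tu=round(-np.radians(a-w)/(n-i),3)
            rows.append({"delta_pos":[float(v)+0. for v in d],"turn":float(tu)+0.,"claw":cl})
            p=p+np.array([c*d[0]+sn*d[1], sn*d[0]-c*d[1], -d[2]]); w-=np.degrees(tu)
    print(len(rows),"rows; end",p.round(1),round(w,2))
    for i in range(0,len(rows),12): print("["+",".join('{"delta_pos":[%g,%g,%g],"turn":%g,"claw":%g}'%(*r["delta_pos"],r["turn"],r["claw"]) for r in rows[i:i+12])+"]")
E
python3 - <<'E'
from plan import *
plan([(570,60,215,-45,1)])
E
```

```text
at [144.7 607.6 201.9] -13.4 t 0.2
12 rows; end [570.  60. 215.] -45.03
[{"delta_pos":[45.1,36.2,-1.1],"turn":0.046,"claw":1},{"delta_pos":[46.7,34.1,-1.1],"turn":0.046,"claw":1},{"delta_pos":[48.2,31.9,-1.1],"turn":0.046,"claw":1},{"delta_pos":[49.6,29.6,-1.1],"turn":0.046,"claw":1},{"delta_pos":[50.9,27.3,-1.1],"turn":0.046,"claw":1},{"delta_pos":[52.1,25,-1.1],"turn":0.046,"claw":1},{"delta_pos":[53.2,22.5,-1.1],"turn":0.046,"claw":1},{"delta_pos":[54.2,20.1,-1.1],"turn":0.046,"claw":1},{"delta_pos":[55,17.5,-1.1],"turn":0.046,"claw":1},{"delta_pos":[55.8,15,-1.1],"turn":0.046,"claw":1},{"delta_pos":[56.4,12.4,-1.1],"turn":0.046,"claw":1},{"delta_pos":[57,9.9,-1],"turn":0.046,"claw":1}]
```

>>> drive_tool --moves '[{"delta_pos":[45,36,-1],"turn":0.046,"claw":1},{"delta_pos":[47,34,-1],"turn":0.046,"claw":1},{"delta_pos":[48,32,-1],"turn":0.046,"claw":1},{"delta_pos":[50,30,-1],"turn":0.046,"claw":1},{"delta_pos":[51,27,-1],"turn":0.046,"claw":1},{"delta_pos":[52,25,-1],"turn":0.046,"claw":1},{"delta_pos":[53,22,-1],"turn":0.046,"claw":1},{"delta_pos":[54,20,-1],"turn":0.046,"claw":1},{"delta_pos":[55,17,-1],"turn":0.046,"claw":1},{"delta_pos":[56,15,-1],"turn":0.046,"claw":1},{"delta_pos":[56,12,-1],"turn":0.046,"claw":1},{"delta_pos":[57,10,-1],"turn":0.046,"claw":1}]'

```text
time_s: 1.7
tcp_pos: [0.5717, 0.0602, 0.2145]
ee_rot: [[0.706, -0.708, 0.0], [-0.708, -0.706, 0.0], [-0.0, -0.0, -1.0]]
wrist_force: [1.1, 0.7, 0.3]
gripper_width: 0.997
gripper_force: 0.0
```

```bash
python3 - <<'E'
from plan import *
s=monitor.sense(); print(s["tcp_pos"],yaw(),s["joints"].round(0))
c=cap("wrist","w1"); print(c["T"].round(3).tolist(),c["K"][0,0],c["dist"]); np.save("w1.npy",cloud(c))
E
```

```text
[0.57168992 0.06017771 0.2145479 ] -45.10287991031509 [ 22.  17.  -6.  -0. -68.  23.]
[[-0.709, -0.676, -0.203, 0.629], [-0.705, 0.679, 0.204, 0.004], [0.0, 0.287, -0.958, 0.397], [0.0, 0.0, 0.0, 1.0]] 285.6264873052728 [-0.06888645  0.          0.          0.          0.        ]
```

View pics/w1.png

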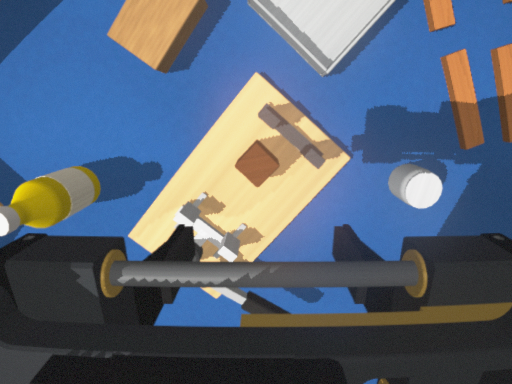

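The wrist view shows the offcut at (257,163), fence posts at (268,118) and (318,155), jaw posts at (188,212) and (232,244), tray upper right.

```bash
cat > jig.py <<'E'
from plan import *
def offc(c):
    P=cloud(c)*1000; hsv=cv2.cvtColor(c["color"],cv2.COLOR_RGB2HSV)
    m=(P[...,2]>40)&(P[...,2]<75)&(hsv[...,1]>100)&(hsv[...,2]<170)&(abs(P[...,0]-590)<90)&(abs(P[...,1]-60)<110)
    Q=P[m]; Q=Q[Q[:,2]>np.median(Q[:,2])-6]; print("offcut",len(Q),cv2.minAreaRect(Q[:,:2].astype(np.float32)),np.median(Q,0).round(1))
E
python3 - <<'E'
from jig import *
c=cap("wrist"); P=cloud(c)*1000; hsv=cv2.cvtColor(c["color"],cv2.COLOR_RGB2HSV)
offc(c)
m=((P[...,2]>52)&(P[...,2]<70)&(hsv[...,1]<80)).astype(np.uint8); m[225:]=0
m2=((P[...,2]>52)&(P[...,2]<70)&(hsv[...,1]<90)).astype(np.uint8)
n,l,st,ce=cv2.connectedComponentsWithStats(m2)
for i in range(1,n):
    if st[i,4]>40:
        Q=P[l==i]; r=cv2.minAreaRect(Q[:,:2].astype(np.float32)); print(st[i,4],ce[i].round(0),np.round(r[0],1),np.round(r[1],1),round(r[2],1),np.median(Q[:,2]).round(1))
m=cv2.inRange(hsv,(12,50,140),(28,200,255)); m=cv2.morphologyEx(m,cv2.MORPH_OPEN,np.ones((5,5)))
n,l,st,ce=cv2.connectedComponentsWithStats(m); i=l[110,245]; Q=onz(c,np.argwhere(l==i)[:,::-1],0.012)[:,:2]*1000; print("bed",cv2.minAreaRect(Q.astype(np.float32)))
# fence-end edge line & sides
m=((P[...,2]>28)&(P[...,2]<42)&(abs(P[...,0]-668)<90)&(abs(P[...,1]+140)<90)&(hsv[...,1]<90)); Q=P[m]; print("tray",cv2.minAreaRect(Q[:,:2].astype(np.float32)))
E
```

```text
offcut 1044 ((588.3186645507812, 56.200965881347656), (39.39473342895508, 39.34443283081055), 0.5825305581092834) [588.9  55.3  57. ]
239 [268. 123.] [617.    6.8] [23.3 13.6] 5.1 60.1
243 [313. 162.] [545.9   1.2] [23.6 14.1] 4.6 60.0
1035 [422. 194.] [415.5 -70.2] [48.4 47.2] 43.5 55.1
440 [ 69. 196.] [737.3 251.4] [27.7 59.6] 64.7 61.1
124 [182. 221.] [607.8 169.1] [25.8 12.5] 36.5 59.4
188 [227. 256.] [533.1 168.4] [24.1 15. ] 3.2 59.7
838 [240. 300.] [476.2 206.8] [123.6  22.3] 11.6 62.1
bed ((572.6285400390625, 120.4212417602539), (169.37149047851562, 298.6835632324219), 4.270237445831299)
tray ((639.5926513671875, -105.57110595703125), (175.0549774169922, 87.58175659179688), 46.140567779541016)
```

```bash
python3 - <<'E'
from jig import *
c=cap("top"); hsv=cv2.cvtColor(c["color"],cv2.COLOR_RGB2HSV)
m=((hsv[...,1]<110)&(hsv[...,2]>60)).astype(np.uint8); n,l,st,ce=cv2.connectedComponentsWithStats(m); i=l[165,290]
Q=onz(c,np.argwhere(l==i)[:,::-1],0.035)[:,:2]*1000; print("tray",st[i],cv2.minAreaRect(Q.astype(np.float32)))
plan([(588.5,56,100,-89.4,1),(588.5,56,22,-89.4,1,3,30),(588.5,56,22,-89.4,1),(588.5,56,22,-89.4,.3,4)])
E
```

```text
tray [ 274  150   41   40 1535] ((668.8211669921875, -139.70957946777344), (134.3323211669922, 133.21597290039062), 2.7343876361846924)
at [571.6  59.5 213.6] -45.29 t 1.85
13 rows; end [588.5  56.   22. ] -89.4
[{"delta_pos":[2.9,-1.9,22.7],"turn":0.154,"claw":1},{"delta_pos":[2.5,-2.3,22.7],"turn":0.154,"claw":1},{"delta_pos":[2.2,-2.7,22.7],"turn":0.154,"claw":1},{"delta_pos":[1.7,-3,22.8],"turn":0.154,"claw":1},{"delta_pos":[1.2,-3.2,22.7],"turn":0.154,"claw":1},{"delta_pos":[0,0,26],"turn":0,"claw":1},{"delta_pos":[0,0,26],"turn":0,"claw":1},{"delta_pos":[0,-0.1,26],"turn":0,"claw":1},{"delta_pos":[0,0,0],"turn":0,"claw":1},{"delta_pos":[0,0,0],"turn":0,"claw":0.3},{"delta_pos":[0,0,0],"turn":0,"claw":0.3},{"delta_pos":[0,0,0],"turn":0,"claw":0.3}]
[{"delta_pos":[0,0,0],"turn":0,"claw":0.3}]
```

>>> drive_tool --moves '[{"delta_pos":[2.9,-1.9,22.7],"turn":0.154,"claw":1},{"delta_pos":[2.5,-2.3,22.7],"turn":0.154,"claw":1},{"delta_pos":[2.2,-2.7,22.7],"turn":0.154,"claw":1},{"delta_pos":[1.7,-3,22.8],"turn":0.154,"claw":1},{"delta_pos":[1.2,-3.2,22.7],"turn":0.154,"claw":1},{"delta_pos":[0,0,26],"turn":0,"claw":1},{"delta_pos":[0,0,26],"turn":0,"claw":1},{"delta_pos":[0,-0.1,26],"turn":0,"claw":1},{"delta_pos":[0,0,0],"turn":0,"claw":1},{"delta_pos":[0,0,0],"turn":0,"claw":0.2},{"delta_pos":[0,0,0],"turn":0,"claw":0.2},{"delta_pos":[0,0,0],"turn":0,"claw":0.2}]'

```text
time_s: 3.35
tcp_pos: [0.5883, 0.0587, 0.024]
ee_rot: [[0.015, -1.0, 0.002], [-1.0, -0.015, 0.001], [-0.001, -0.002, -1.0]]
wrist_force: [-0.5, 0.1, -0.5]
gripper_width: 0.743
gripper_force: 0.0
```

```bash
python3 - <<'E'
from plan import *
s=monitor.sense(); print(s["gripper_width"],s["gripper_force"])
plan([(588.5,56,22,-89.4,.2,2),(588.5,56,110,-89.4,.2,2),(668.5,-140,90,-87.3,.2),(668.5,-140,20,-87.3,.2,2)])
E
```

```text
0.7430488416183629 0.0
at [588.3  58.7  24. ] -89.13 t 3.35
10 rows; end [ 668.5 -140.    20. ] -87.3
[{"delta_pos":[1.3,-0.1,1],"turn":0.002,"claw":0.2},{"delta_pos":[1.4,-0.1,1],"turn":0.003,"claw":0.2},{"delta_pos":[0,0,-44],"turn":0,"claw":0.2},{"delta_pos":[0,0,-44],"turn":0,"claw":0.2},{"delta_pos":[49.2,-19.5,5],"turn":-0.009,"claw":0.2},{"delta_pos":[49.4,-19.1,5],"turn":-0.009,"claw":0.2},{"delta_pos":[49.5,-18.6,5],"turn":-0.009,"claw":0.2},{"delta_pos":[49.7,-18.1,5],"turn":-0.01,"claw":0.2},{"delta_pos":[0,0,35],"turn":0,"claw":0.2},{"delta_pos":[0,0,35],"turn":0,"claw":0.2}]
```

>>> drive_tool --moves '[{"delta_pos":[0,0,1],"turn":0,"claw":0.2},{"delta_pos":[0,0,0],"turn":0,"claw":0.2},{"delta_pos":[0,0,0],"turn":0,"claw":0.2},{"delta_pos":[0,0,0],"turn":0,"claw":0.2},{"delta_pos":[0,0,0],"turn":0,"claw":0.2}]'

```text
time_s: 3.98
tcp_pos: [0.5876, 0.0583, 0.0219]
ee_rot: [[0.015, -1.0, -0.0], [-1.0, -0.015, -0.0], [0.0, 0.0, -1.0]]
wrist_force: [-1.0, -0.5, 0.0]
gripper_width: 0.457
gripper_force: 30.0
```

```bash
python3 - <<'E'
from plan import *
plan([(588.5,56,110,-89.4,.2,2),(668.5,-140,90,-87.3,.2),(668.5,-140,17,-87.3,.2,2),(668.5,-140,17,-87.3,.2,2)])
E
```

```text
at [587.6  58.3  21.9] -89.14 t 3.98
10 rows; end [ 668.5 -140.    17. ] -87.31
[{"delta_pos":[1.1,-0.4,-44],"turn":0.002,"claw":0.2},{"delta_pos":[1.2,-0.5,-44.1],"turn":0.002,"claw":0.2},{"delta_pos":[49.2,-19.5,5],"turn":-0.009,"claw":0.2},{"delta_pos":[49.4,-19,5],"turn":-0.009,"claw":0.2},{"delta_pos":[49.6,-18.5,5],"turn":-0.009,"claw":0.2},{"delta_pos":[49.7,-18.1,5],"turn":-0.009,"claw":0.2},{"delta_pos":[0,0,36.5],"turn":0,"claw":0.2},{"delta_pos":[0,0,36.5],"turn":0,"claw":0.2},{"delta_pos":[0,0,0],"turn":0,"claw":0.2},{"delta_pos":[0,0,0],"turn":0,"claw":0.2}]
```

>>> drive_tool --moves '[{"delta_pos":[1,0,-44],"turn":0,"claw":0.2},{"delta_pos":[0,0,-44],"turn":0,"claw":0.2},{"delta_pos":[49,-20,5],"turn":-0.009,"claw":0.2},{"delta_pos":[49,-19,5],"turn":-0.009,"claw":0.2},{"delta_pos":[49,-19,5],"turn":-0.009,"claw":0.2},{"delta_pos":[49,-18,5],"turn":-0.009,"claw":0.2},{"delta_pos":[0,0,0],"turn":0,"claw":0.2},{"delta_pos":[0,0,36],"turn":0,"claw":0.2},{"delta_pos":[0,0,36],"turn":0,"claw":0.2},{"delta_pos":[0,0,0],"turn":0,"claw":0.2},{"delta_pos":[0,0,0],"turn":0,"claw":0.2}]'

```text
time_s: 5.35
tcp_pos: [0.6696, -0.1358, 0.019]
ee_rot: [[0.052, -0.999, 0.0], [-0.999, -0.052, -0.0], [0.0, -0.0, -1.0]]
wrist_force: [0.7, -0.5, -0.2]
gripper_width: 0.459
gripper_force: 30.0
```

```bash
python3 - <<'E'
from plan import *
s=monitor.sense(); print(s["gripper_width"],s["gripper_force"],s["wrist_force"].round(1))
# open, rise, go above slats for a wrist look
plan([(668.5,-140,17,-87.3,.65,3),(668.5,-140,110,-87.3,.6,2),(480,-240,240,-120,.55)])
E
```

```text
0.45868596929397926 29.998621344566345 [ 0.7 -0.5 -0.2]
at [ 669.6 -135.8   19. ] -87.03 t 5.35
10 rows; end [ 480. -240.  240.] -119.98
[{"delta_pos":[1.4,0.4,0.7],"turn":0.002,"claw":0.65},{"delta_pos":[1.4,0.4,0.6],"turn":0.001,"claw":0.65},{"delta_pos":[1.4,0.5,0.7],"turn":0.002,"claw":0.65},{"delta_pos":[0,0,-46.5],"turn":0,"claw":0.6},{"delta_pos":[0,0,-46.5],"turn":0,"claw":0.6},{"delta_pos":[18.2,38.6,-26],"turn":0.114,"claw":0.55},{"delta_pos":[22.5,36.3,-26],"turn":0.114,"claw":0.55},{"delta_pos":[26.4,33.5,-26],"turn":0.114,"claw":0.55},{"delta_pos":[30.1,30.2,-26],"turn":0.114,"claw":0.55},{"delta_pos":[33.4,26.6,-26],"turn":0.114,"claw":0.55}]
```

```bash
python3 - <<'E'
from plan import *
plan([(669.6,-135.8,19,-87.03,.7,3),(669,-136,100,-87.3,.65,2),(598.4,-259.2,60,-26.8,.55),(598.4,-259.2,3,-26.8,.55,2),(598.4,-259.2,3,-26.8,.1,4)])
E
```

```text
at [ 669.6 -135.8   19. ] -87.03 t 5.35
17 rows; end [ 598.4 -259.2    3. ] -26.81
[{"delta_pos":[0,0,0],"turn":0,"claw":0.7},{"delta_pos":[0,0,0],"turn":0,"claw":0.7},{"delta_pos":[0,0,0],"turn":0,"claw":0.7},{"delta_pos":[0.1,0.3,-40.5],"turn":0.002,"claw":0.65},{"delta_pos":[0.1,0.3,-40.5],"turn":0.003,"claw":0.65},{"delta_pos":[20,12.7,6.7],"turn":-0.176,"claw":0.55},{"delta_pos":[17.4,16,6.7],"turn":-0.176,"claw":0.55},{"delta_pos":[14.3,18.8,6.6],"turn":-0.176,"claw":0.55},{"delta_pos":[10.8,21,6.7],"turn":-0.176,"claw":0.55},{"delta_pos":[7,22.6,6.6],"turn":-0.176,"claw":0.55},{"delta_pos":[2.9,23.6,6.7],"turn":-0.176,"claw":0.55},{"delta_pos":[0,0,28.5],"turn":0,"claw":0.55}]
[{"delta_pos":[0.1,0,28.5],"turn":0,"claw":0.55},{"delta_pos":[0,0,0],"turn":0,"claw":0.1},{"delta_pos":[0,0,0],"turn":0,"claw":0.1},{"delta_pos":[0,0,0],"turn":0,"claw":0.1},{"delta_pos":[0,0,0],"turn":0,"claw":0.1}]
```

>>> drive_tool --moves '[{"delta_pos":[0,0,0],"turn":0,"claw":0.7},{"delta_pos":[0,0,0],"turn":0,"claw":0.7},{"delta_pos":[0,0,0],"turn":0,"claw":0.7},{"delta_pos":[0,0,-40],"turn":0.002,"claw":0.65},{"delta_pos":[0.2,0.6,-41],"turn":0.003,"claw":0.65},{"delta_pos":[20,12.7,6.7],"turn":-0.176,"claw":0.55},{"delta_pos":[17.4,16,6.7],"turn":-0.176,"claw":0.55},{"delta_pos":[14.3,18.8,6.6],"turn":-0.176,"claw":0.55},{"delta_pos":[10.8,21,6.7],"turn":-0.176,"claw":0.55},{"delta_pos":[7,22.6,6.6],"turn":-0.176,"claw":0.55},{"delta_pos":[2.9,23.6,6.7],"turn":-0.176,"claw":0.55},{"delta_pos":[0,0,0],"turn":0,"claw":0.55}]'

```text
time_s: 6.85
tcp_pos: [0.5967, -0.2609, 0.0585]
ee_rot: [[0.891, -0.455, -0.001], [-0.455, -0.891, 0.0], [-0.001, 0.0, -1.0]]
wrist_force: [0.3, 0.5, 0.4]
gripper_width: 0.547
gripper_force: 0.0
```

```bash
python3 - <<'E'
from m import *
from plan import *
c=cap("wrist","w2")
for s in slats(c,amin=1500): print(np.round(s,1))
plan([(598.4,-259.2,3,-26.8,.55,2),(598.4,-259.2,3,-26.8,.1,5)])
E
```

```text
[ 510.1 -437.1  107.9   36.8  -29.8]
[ 568.7 -366.8  100.8   31.8  -29.4]
at [ 597.7 -260.2   59. ] -27.04 t 6.9
7 rows; end [ 598.4 -259.2    3. ] -26.81
[{"delta_pos":[0.1,-0.6,28],"turn":-0.002,"claw":0.55},{"delta_pos":[0.1,-0.7,28],"turn":-0.002,"claw":0.55},{"delta_pos":[0,0,0],"turn":0,"claw":0.1},{"delta_pos":[0,0,0],"turn":0,"claw":0.1},{"delta_pos":[0,0,0],"turn":0,"claw":0.1},{"delta_pos":[0,0,0],"turn":0,"claw":0.1},{"delta_pos":[0,0,0],"turn":0,"claw":0.1}]
```

View pics/w2.png

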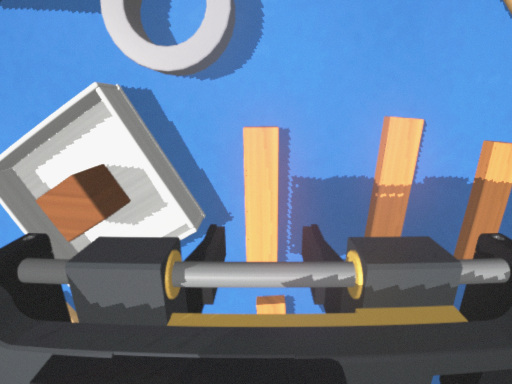

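The offcut sits in the tray at (82,202) and the slat (262,190) lies centred between the fingers.

>>> drive_tool --moves '[{"delta_pos":[0,-0.6,28],"turn":0,"claw":0.55},{"delta_pos":[0,-0.6,28],"turn":0,"claw":0.55},{"delta_pos":[0,0,0],"turn":0,"claw":0.1},{"delta_pos":[0,0,0],"turn":0,"claw":0.1},{"delta_pos":[0,0,0],"turn":0,"claw":0.1},{"delta_pos":[0,0,0],"turn":0,"claw":0.1},{"delta_pos":[0,0,0],"turn":0,"claw":0.1}]'

```text
time_s: 7.78
tcp_pos: [0.5988, -0.2587, 0.0036]
ee_rot: [[0.892, -0.452, 0.001], [-0.452, -0.892, -0.0], [0.001, -0.0, -1.0]]
wrist_force: [-0.1, 0.0, -0.8]
gripper_width: 0.126
gripper_force: 0.0
```

```bash
python3 - <<'E'
from plan import *
s=monitor.sense(); print(s["gripper_width"],s["gripper_force"],s["wrist_force"].round(1))
plan([(598.4,-259.2,120,-35,.1,2),(611.7,81.3,110,-85.65,.1),(611.7,81.3,110,-85.65,.1),(611.7,81.3,18,-85.65,.1,3)])
E
```

```text
0.12628486841980158 0.0 [-0.1  0.  -0.8]
at [ 598.8 -258.7    3.6] -26.87 t 7.78
13 rows; end [611.7  81.3  18. ] -85.65
[{"delta_pos":[0,0.2,-38.8],"turn":0.047,"claw":0.1},{"delta_pos":[-0.1,0.2,-38.8],"turn":0.047,"claw":0.1},{"delta_pos":[0,0.2,-38.8],"turn":0.048,"claw":0.1},{"delta_pos":[-30.7,-47.8,1.7],"turn":0.147,"claw":0.1},{"delta_pos":[-37.4,-42.7,1.7],"turn":0.147,"claw":0.1},{"delta_pos":[-43.3,-36.8,1.6],"turn":0.147,"claw":0.1},{"delta_pos":[-48.2,-30.1,1.7],"turn":0.148,"claw":0.1},{"delta_pos":[-52.1,-22.6,1.6],"turn":0.147,"claw":0.1},{"delta_pos":[-54.8,-14.7,1.7],"turn":0.148,"claw":0.1},{"delta_pos":[0,0,0],"turn":0,"claw":0.1},{"delta_pos":[0,0,30.7],"turn":0,"claw":0.1},{"delta_pos":[0,0,30.6],"turn":0,"claw":0.1}]
[{"delta_pos":[0,0,30.7],"turn":0,"claw":0.1}]
```

```bash
python3 - <<'E'
from m import *
from plan import *
c=cap("wrist","w3"); s=monitor.sense(); print(s["gripper_width"],s["gripper_force"])
E
```

```text
0.11407361081643443 0.0
```

View pics/w3.png

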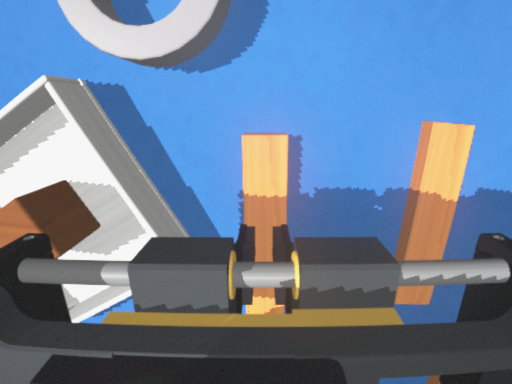

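```bash
python3 - <<'E'
from m import *
from plan import *
for n in("wrist",):
    c=cap(n); P=cloud(c)*1000; s=monitor.sense(); R=s["ee_rot"]; t=s["tcp_pos"]
    Ti=np.linalg.inv(c["T"])
    for dy in(-.02,-.005,0,.005,.02):
        w=t+R[:,1]*dy; q,_=cv2.projectPoints(w.reshape(1,1,3),cv2.Rodrigues(Ti[:3,:3])[0],Ti[:3,3],c["K"],c["d"]); print(dy,q.ravel().round(0))
    for px in[(265,160),(265,200),(265,240),(246,240),(285,235),(265,310),(245,228)]: print(px,P[px[1],px[0]].round(1))
for n in("top","scene"):
    c=cap(n)
    for s in slats(c): print(n,np.round(s,1))
print(monitor.sense()["gripper_width"])
E
```

```text
-0.02 [235. 229.]
-0.005 [257. 229.]
0 [264. 229.]
0.005 [271. 229.]
0.02 [293. 229.]
(265, 160) [ 643.2 -281.8   13.3]
(265, 200) [ 621.  -270.5   15.4]
(265, 240) [ 596.  -257.9   14.5]
(246, 240) [ 613.2 -254.7   43.3]
(285, 235) [ 605.2 -274.8   40.9]
(265, 310) [ 546.2 -232.7   14.6]
(245, 228) [ 615.1 -254.2   30. ]
top [ 363.7 -314.1  126.4   26.6  -33.8]
top [ 407.4 -251.8  125.6   26.6  -25.2]
top [ 447.  -195.1  126.7   26.9  -22.9]
top [ 496.5 -433.   127.7   28.1  -30.9]
top [ 554.2 -360.3  127.9   26.   -30.8]
top [ 795.8 -865.4  112.4   48.    -2.8]
scene [ 365.4 -315.9  127.3   25.2  -34.3]
scene [ 409.5 -253.6  128.1   24.5  -25. ]
scene [ 499.5 -434.6  128.6   26.9  -31.3]
scene [ 557.1 -361.7  127.5   25.9  -31.9]
scene [1054.8  705.6  150.8   19.2   87.3]
scene [ 1.0674e+03  6.5000e+01  1.5670e+02  1.9000e+01 -3.0000e-01]
scene [ 1.0676e+03  1.6370e+02  1.5790e+02  3.1700e+01 -6.0000e-01]
scene [1067.8  -45.6  158.    30.1    5.6]
scene [ 1.0679e+03  3.0190e+02  1.5630e+02  2.5000e+01 -3.0000e-01]
scene [1076.7  411.4  139.3   19.5   -1.9]
0.10414700420011638
```

```bash
python3 - <<'E'
from m import *
from plan import *
c=cap("wrist"); P=cloud(c); s=monitor.sense(); R=s["ee_rot"]; t=s["tcp_pos"]; L=((P-t)@R)*1000
print(s["gripper_width"],s["gripper_force"],t)
dark=c["color"].max(2)<70
for sg in(-1,1):
    for z0 in range(0,-90,-6):
        m=dark&(abs(L[...,0])<30)&(sg*L[...,1]>0)&(abs(L[...,1])<45)&(L[...,2]<z0)&(L[...,2]>=z0-6)
        if m.sum()>3: print(sg,z0,m.sum(),L[m][:,0].min().round(),L[m][:,0].max().round(),"y",L[m][:,1].min().round(1),L[m][:,1].max().round(1))
i=cv2.resize(c["color"][200:320,180:350],None,fx=4,fy=4,interpolation=cv2.INTER_CUBIC); cv2.imwrite("pics/w4.png",i[:,:,::-1])
E
```

```text
0.10231492447794886 0.0 [ 0.59850248 -0.25871407  0.00296868]
-1 -18 11 11.0 13.0 y -12.9 -8.1
-1 -24 51 11.0 13.0 y -13.4 -6.1
-1 -30 65 11.0 13.0 y -13.5 -5.9
-1 -36 70 11.0 13.0 y -13.5 -5.7
-1 -42 101 4.0 13.0 y -14.5 -5.1
-1 -48 92 10.0 13.0 y -14.1 -5.9
-1 -54 98 10.0 13.0 y -13.3 -5.2
-1 -60 58 11.0 13.0 y -12.3 -5.1
-1 -66 92 -8.0 2.0 y -10.0 -5.4
-1 -72 26 -6.0 6.0 y -10.0 -9.8
-1 -78 34 -5.0 10.0 y -10.0 -9.8
-1 -84 34 0.0 14.0 y -10.0 -9.9
1 -24 4 12.0 13.0 y 9.6 11.6
1 -30 23 11.0 13.0 y 5.4 11.7
1 -36 53 11.0 13.0 y 4.6 12.2
1 -42 98 2.0 13.0 y 4.0 13.3
1 -48 85 10.0 13.0 y 4.7 13.0
1 -54 93 10.0 13.0 y 4.0 12.2
1 -60 40 11.0 13.0 y 4.0 10.7
1 -66 19 -7.0 2.0 y 8.5 8.9
1 -72 27 -7.0 6.0 y 8.7 8.9
1 -78 32 -5.0 9.0 y 8.7 8.8
1 -84 31 1.0 14.0 y 8.7 8.9
```

View pics/w4.png

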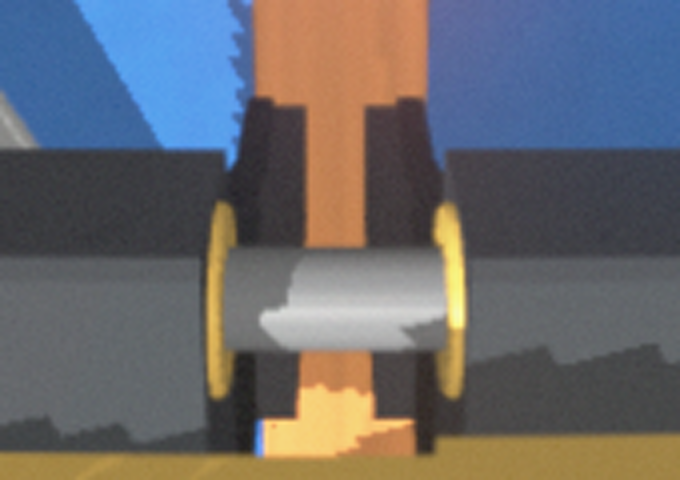

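The fingers appear to stop about 17–20 mm above the stated TCP (lowest finger points at local z about -18), with the slat's top visible beneath them; nothing was gripped. I'll open and feel downward gently.

>>> drive_tool --moves '[{"delta_pos":[0,0,-12],"turn":0,"claw":0.55},{"delta_pos":[0,0,0],"turn":0,"claw":0.55},{"delta_pos":[0,0,0],"turn":0,"claw":0.55},{"delta_pos":[0,0,0],"turn":0,"claw":0.55},{"delta_pos":[0,0,0],"turn":0,"claw":0.55},{"delta_pos":[0,0,12],"turn":0,"claw":0.55},{"delta_pos":[0,0,2],"turn":0,"claw":0.55},{"delta_pos":[0,0,2],"turn":0,"claw":0.55}]'

```text
time_s: 9.02
tcp_pos: [0.5984, -0.2586, -0.0017]
ee_rot: [[0.892, -0.452, -0.001], [-0.452, -0.892, 0.0], [-0.001, 0.0, -1.0]]
wrist_force: [0.1, 0.4, 1.1]
gripper_width: 0.548
gripper_force: 0.0
```

```bash
python3 - <<'E'
from m import *
from plan import *
c=cap("wrist"); P=cloud(c); s=monitor.sense(); R=s["ee_rot"]; t=s["tcp_pos"]; L=((P-t)@R)*1000
print(s["gripper_width"],s["wrist_force"].round(1),t)
dark=c["color"].max(2)<70
m=dark&(abs(L[...,0])<30)&(abs(L[...,1])<45)&(L[...,2]>-30)
print(m.sum()); 
for sg in(-1,1):
    q=m&(sg*L[...,1]>0)
    if q.sum(): print(np.percentile(L[q],[0,5,50,95,100],axis=0).round(1)); v,u=np.where(q); print(u.min(),u.max(),v.min(),v.max())
E
```

```text
0.5488682746507977 [-0.2 -0.1 -0.3] [ 0.598309   -0.25862133 -0.00170157]
157
[[ -5.3 -32.9 -29.9]
 [ -2.3 -32.1 -29.5]
 [ 11.1 -26.8 -26.9]
 [ 12.8 -24.4 -23. ]
 [ 13.  -24.4 -21.5]]
209 224 225 256
[[ -5.5  23.4 -30. ]
 [ -3.9  23.4 -29.8]
 [  6.2  23.6 -27.8]
 [ 12.9  30.5 -24.3]
 [ 13.   31.4 -22.1]]
303 318 226 256
```

>>> drive_tool --moves '[{"delta_pos":[0,0,3],"turn":0,"claw":0.55},{"delta_pos":[0,0,3],"turn":0,"claw":0.55},{"delta_pos":[0,0,3],"turn":0,"claw":0.55},{"delta_pos":[0,0,3],"turn":0,"claw":0.55},{"delta_pos":[0,0,0],"turn":0,"claw":0.1},{"delta_pos":[0,0,0],"turn":0,"claw":0.1},{"delta_pos":[0,0,0],"turn":0,"claw":0.1},{"delta_pos":[0,0,0],"turn":0,"claw":0.1}]'

```text
time_s: 10.07
tcp_pos: [0.5987, -0.2587, -0.0129]
ee_rot: [[0.892, -0.452, 0.0], [-0.452, -0.892, -0.0], [0.0, -0.0, -1.0]]
wrist_force: [0.5, -0.4, -0.4]
gripper_width: 0.315
gripper_force: 30.0
```

```bash
python3 - <<'E'
from plan import *
s=monitor.sense(); print(s["gripper_width"],s["gripper_force"],s["wrist_force"].round(1))
plan([(598.4,-259.2,90,-35,.1,2),(611.7,81.3,90,-85.65,.1),(611.7,81.3,90,-85.65,.1),(611.7,81.3,30,-85.65,.1,2)])
E
```

```text
0.31473452666265583 30.000074207782745 [ 0.5 -0.4 -0.4]
at [ 598.7 -258.7  -12.9] -26.86 t 10.07
11 rows; end [611.7  81.3  30. ] -85.65
[{"delta_pos":[0,0.3,-51.4],"turn":0.071,"claw":0.1},{"delta_pos":[0,0.3,-51.5],"turn":0.071,"claw":0.1},{"delta_pos":[-30.7,-47.8,0],"turn":0.147,"claw":0.1},{"delta_pos":[-37.4,-42.7,0],"turn":0.147,"claw":0.1},{"delta_pos":[-43.3,-36.8,0],"turn":0.148,"claw":0.1},{"delta_pos":[-48.2,-30,0],"turn":0.147,"claw":0.1},{"delta_pos":[-52.1,-22.7,0],"turn":0.148,"claw":0.1},{"delta_pos":[-54.9,-14.7,0],"turn":0.147,"claw":0.1},{"delta_pos":[0,0,0],"turn":0,"claw":0.1},{"delta_pos":[0,0,30],"turn":0,"claw":0.1},{"delta_pos":[0,0,30],"turn":0,"claw":0.1}]
```

>>> drive_tool --moves '[{"delta_pos":[0,0.3,-51.4],"turn":0.071,"claw":0.1},{"delta_pos":[0,0.3,-51.5],"turn":0.071,"claw":0.1},{"delta_pos":[-30.7,-47.8,0],"turn":0.147,"claw":0.1},{"delta_pos":[-37.4,-42.7,0],"turn":0.147,"claw":0.1},{"delta_pos":[-43.3,-36.8,0],"turn":0.148,"claw":0.1},{"delta_pos":[-48.2,-30,0],"turn":0.147,"claw":0.1},{"delta_pos":[-52.1,-22.7,0],"turn":0.148,"claw":0.1},{"delta_pos":[-54.9,-14.7,0],"turn":0.147,"claw":0.1},{"delta_pos":[0,0,0],"turn":0,"claw":0.1},{"delta_pos":[0,0,0],"turn":0,"claw":0.1}]'

```text
time_s: 11.32
tcp_pos: [0.6112, 0.0814, 0.0897]
ee_rot: [[0.077, -0.997, -0.001], [-0.997, -0.077, -0.0], [0.0, 0.001, -1.0]]
wrist_force: [-0.5, -0.3, -0.6]
gripper_width: 0.312
gripper_force: 30.0
```

```bash
python3 - <<'E'
from m import *
from plan import *
s=monitor.sense(); print(s["gripper_width"],s["gripper_force"])
c=cap("wrist","w5")
plan([(611.7,81.3,20,-85.65,.1,2),(611.7,81.3,.5,-85.65,.1,2)])
E
```

```text
0.3116183763412548 29.999832808971405
at [611.2  80.7  89.7] -85.65 t 11.38
4 rows; end [6.117e+02 8.130e+01 5.000e-01] -85.65
[{"delta_pos":[-0.3,-0.3,34.9],"turn":0,"claw":0.1},{"delta_pos":[-0.3,-0.2,34.8],"turn":0,"claw":0.1},{"delta_pos":[0,0,9.8],"turn":0,"claw":0.1},{"delta_pos":[0,0,9.7],"turn":0,"claw":0.1}]
```

View pics/w5.png

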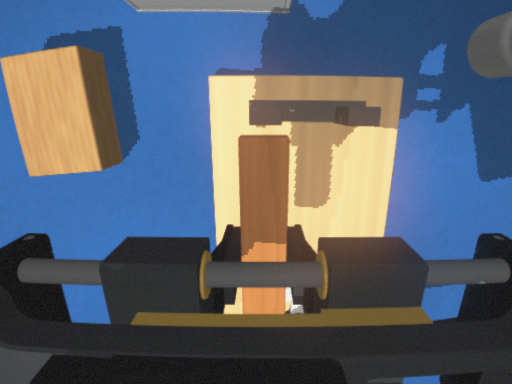

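```bash
cat >> jig.py <<'E'
A=np.radians(4.35); O=np.array([576,75.6]); X=np.array([-np.sin(A),np.cos(A)]); Y=np.array([-np.cos(A),-np.sin(A)])
def b2w(x,y): return O+x*X+y*Y
def w2b(p): d=np.asarray(p)[...,:2]-O; return np.stack([d@X,d@Y],-1)
def held(c):
    "front end of the held slat in tool frame (mm)"
    P=cloud(c); s=monitor.sense(); L=((P-s["tcp_pos"])@s["ee_rot"])*1000; hsv=cv2.cvtColor(c["color"],cv2.COLOR_RGB2HSV)
    m=(hsv[...,0]<18)&(hsv[...,1]>80)&(abs(L[...,2]+27)<7)&(L[...,0]>16)&(L[...,0]<100)&(abs(L[...,1])<25)
    q=L[m]; f=q[q[:,0]>np.percentile(q[:,0],99.5)-3]
    r=cv2.minAreaRect(q[:,:2].astype(np.float32)); print("held: front x",np.percentile(q[:,0],99.5).round(1),"ymid",((np.percentile(q[:,1],1)+np.percentile(q[:,1],99))/2).round(1),"top z",np.median(q[:,2]).round(1),"rect",np.round(r[1],1),round(r[2],1),"grip",round(s["gripper_width"],3))
E
python3 - <<'E'
from jig import *
held(cap("wrist"))
E
```

```text
held: front x 64.6 ymid -1.4 top z -27.0 rect [28.1 48.7] 89.9 grip 0.318
```

>>> drive_tool --moves '[{"delta_pos":[0,0,35],"turn":0,"claw":0.1},{"delta_pos":[0,0,34],"turn":0,"claw":0.1},{"delta_pos":[0,0,10],"turn":0,"claw":0.1},{"delta_pos":[0,0,10],"turn":0,"claw":0.1},{"delta_pos":[0,0,0],"turn":0,"claw":0.1},{"delta_pos":[0,0,0],"turn":0,"claw":0.55},{"delta_pos":[0,0,0],"turn":0,"claw":0.55},{"delta_pos":[0,0,0],"turn":0,"claw":0.55},{"delta_pos":[0,0,-40],"turn":0,"claw":0.55},{"delta_pos":[0,0,-40],"turn":0,"claw":0.55}]'

```text
time_s: 12.68
tcp_pos: [0.6113, 0.0813, 0.0816]
ee_rot: [[0.076, -0.997, -0.001], [-0.997, -0.076, -0.001], [0.0, 0.001, -1.0]]
wrist_force: [0.5, 0.0, -0.5]
gripper_width: 0.552
gripper_force: 0.0
```

```bash
cat > go.py <<'E'
from jig import *
# go.py pick x y a | place bx by yaw layer : prints rows
import sys
a=sys.argv; s=monitor.sense(); p=s["tcp_pos"]*1000
print("grip",round(s["gripper_width"],3),s["gripper_force"],s["wrist_force"].round(1))
if a[1]=="pick":
    x,y,w=map(float,a[2:5]); plan([(x,y,75,w,.55),(x,y,75,w,.55),(x,y,-13,w,.55,2)])
else:
    bx,by,w,k=map(float,a[2:6]); x,y=b2w(bx,by); h=90
    plan([(p[0],p[1],h,None,.1,2),(x,y,h,w,.1),(x,y,h,w,.1)])
E
python3 go.py pick 555.5 -361.4 -30.7
```

```text
grip 0.552 0.0 [ 0.5  0.  -0.5]
at [611.3  81.3  81.6] -85.63 t 12.68
11 rows; end [ 555.5 -361.3  -13. ] -30.68
[{"delta_pos":[54.6,11.2,0.8],"turn":-0.12,"claw":0.55},{"delta_pos":[52.9,17.6,0.8],"turn":-0.12,"claw":0.55},{"delta_pos":[50.4,23.9,0.8],"turn":-0.12,"claw":0.55},{"delta_pos":[47.2,29.7,0.8],"turn":-0.12,"claw":0.55},{"delta_pos":[43.3,35.2,0.9],"turn":-0.12,"claw":0.55},{"delta_pos":[38.8,40.1,0.8],"turn":-0.12,"claw":0.55},{"delta_pos":[33.8,44.4,0.9],"turn":-0.119,"claw":0.55},{"delta_pos":[28.2,48.1,0.8],"turn":-0.12,"claw":0.55},{"delta_pos":[0,0,0],"turn":0,"claw":0.55},{"delta_pos":[0,0,44],"turn":0,"claw":0.55},{"delta_pos":[0,0,44],"turn":0,"claw":0.55}]
```

>>> drive_tool --moves '[{"delta_pos":[54.6,11.2,0.8],"turn":-0.12,"claw":0.55},{"delta_pos":[52.9,17.6,0.8],"turn":-0.12,"claw":0.55},{"delta_pos":[50.4,23.9,0.8],"turn":-0.12,"claw":0.55},{"delta_pos":[47.2,29.7,0.8],"turn":-0.12,"claw":0.55},{"delta_pos":[43.3,35.2,0.9],"turn":-0.12,"claw":0.55},{"delta_pos":[38.8,40.1,0.8],"turn":-0.12,"claw":0.55},{"delta_pos":[33.8,44.4,0.9],"turn":-0.119,"claw":0.55},{"delta_pos":[28.2,48.1,0.8],"turn":-0.12,"claw":0.55},{"delta_pos":[0,0,0],"turn":0,"claw":0.55},{"delta_pos":[0,0,44],"turn":0,"claw":0.55},{"delta_pos":[0,0,43],"turn":0,"claw":0.55},{"delta_pos":[0,0,0],"turn":0,"claw":0.55}]'

```text
time_s: 14.18
tcp_pos: [0.554, -0.3596, -0.0153]
ee_rot: [[0.86, -0.51, -0.006], [-0.51, -0.86, 0.002], [-0.006, 0.001, -1.0]]
wrist_force: [-0.3, -0.8, 0.2]
gripper_width: 0.556
gripper_force: 0.0
```

>>> drive_tool --moves '[{"delta_pos":[0,0,0],"turn":0,"claw":0.1},{"delta_pos":[0,0,0],"turn":0,"claw":0.1},{"delta_pos":[0,0,0],"turn":0,"claw":0.1},{"delta_pos":[0,0,0],"turn":0,"claw":0.1}]'

```text
time_s: 14.68
tcp_pos: [0.5565, -0.3615, -0.011]
ee_rot: [[0.86, -0.51, 0.002], [-0.51, -0.86, -0.001], [0.002, -0.0, -1.0]]
wrist_force: [-1.0, 2.7, 6.5]
gripper_width: 0.314
gripper_force: 30.0
```

```bash
python3 go.py place 3 36 -85.65 0
```

```text
grip 0.314 30.000645518302917 [-1.   2.7  6.5]
at [ 556.5 -361.5  -11. ] -30.67 t 14.68
11 rows; end [539.9  75.8  90. ] -85.68
[{"delta_pos":[0,0,-50.5],"turn":0,"claw":0.1},{"delta_pos":[0,0,-50.5],"turn":0,"claw":0.1},{"delta_pos":[-29.7,-46,0],"turn":0.12,"claw":0.1},{"delta_pos":[-35,-42.1,0],"turn":0.12,"claw":0.1},{"delta_pos":[-39.7,-37.6,0],"turn":0.12,"claw":0.1},{"delta_pos":[-44,-32.6,0],"turn":0.12,"claw":0.1},{"delta_pos":[-47.5,-27.1,0],"turn":0.12,"claw":0.1},{"delta_pos":[-50.4,-21.2,0],"turn":0.12,"claw":0.1},{"delta_pos":[-52.6,-14.9,0],"turn":0.12,"claw":0.1},{"delta_pos":[-54,-8.6,0],"turn":0.12,"claw":0.1},{"delta_pos":[0,0,0],"turn":0,"claw":0.1}]
```

>>> drive_tool --moves '[{"delta_pos":[0,0,-50.5],"turn":0,"claw":0.1},{"delta_pos":[0,0,-50.5],"turn":0,"claw":0.1},{"delta_pos":[-29.7,-46,0],"turn":0.12,"claw":0.1},{"delta_pos":[-35,-42.1,0],"turn":0.12,"claw":0.1},{"delta_pos":[-39.7,-37.6,0],"turn":0.12,"claw":0.1},{"delta_pos":[-44,-32.6,0],"turn":0.12,"claw":0.1},{"delta_pos":[-47.5,-27.1,0],"turn":0.12,"claw":0.1},{"delta_pos":[-50.4,-21.2,0],"turn":0.12,"claw":0.1},{"delta_pos":[-52.6,-14.9,0],"turn":0.12,"claw":0.1},{"delta_pos":[-54,-8.6,0],"turn":0.12,"claw":0.1},{"delta_pos":[0,0,0],"turn":0,"claw":0.1},{"delta_pos":[0,0,0],"turn":0,"claw":0.1}]'

```text
time_s: 16.18
tcp_pos: [0.5388, 0.076, 0.0881]
ee_rot: [[0.076, -0.997, -0.001], [-0.997, -0.076, -0.0], [0.0, 0.001, -1.0]]
wrist_force: [0.4, -1.4, -0.3]
gripper_width: 0.314
gripper_force: 30.0
```

```bash
python3 - <<'E'
from jig import *
held(cap("wrist")); x,y=b2w(3,36)
plan([(x,y,20,-85.65,.1,2),(x,y,1,-85.65,.1,2)])
E
```

```text
held: front x 63.6 ymid -1.5 top z -25.0 rect [28.  47.8] 89.7 grip 0.315
at [538.9  75.4  88.1] -85.73 t 16.23
4 rows; end [539.8  75.8   1. ] -85.67
[{"delta_pos":[-0.2,-0.5,34],"turn":-0.001,"claw":0.1},{"delta_pos":[-0.2,-0.5,34.1],"turn":0,"claw":0.1},{"delta_pos":[0,0,9.5],"turn":0,"claw":0.1},{"delta_pos":[0,0,9.5],"turn":0,"claw":0.1}]
```

>>> drive_tool --moves '[{"delta_pos":[-0.2,-0.5,34],"turn":0,"claw":0.1},{"delta_pos":[-0.2,-0.5,34],"turn":0,"claw":0.1},{"delta_pos":[0,0,9],"turn":0,"claw":0.1},{"delta_pos":[0,0,9],"turn":0,"claw":0.1},{"delta_pos":[0,0,0],"turn":0,"claw":0.1},{"delta_pos":[0,0,0],"turn":0,"claw":0.55},{"delta_pos":[0,0,0],"turn":0,"claw":0.55},{"delta_pos":[0,0,0],"turn":0,"claw":0.55},{"delta_pos":[0,0,-40],"turn":0,"claw":0.55},{"delta_pos":[0,0,-40],"turn":0,"claw":0.55}]'

```text
time_s: 17.48
tcp_pos: [0.5399, 0.0765, 0.083]
ee_rot: [[0.075, -0.997, -0.001], [-0.997, -0.075, -0.001], [0.001, 0.001, -1.0]]
wrist_force: [0.6, 0.3, -0.1]
gripper_width: 0.547
gripper_force: 0.0
```

```bash
python3 go.py pick 448 -196.5 -22.9
```

```text
grip 0.547 0.0 [ 0.6  0.3 -0.1]
at [539.9  76.5  83. ] -85.68 t 17.48
9 rows; end [ 448.  -196.5  -13. ] -22.89
[{"delta_pos":[44.2,18.7,1.3],"turn":-0.183,"claw":0.55},{"delta_pos":[40.1,26.4,1.3],"turn":-0.183,"claw":0.55},{"delta_pos":[34.6,33.3,1.4],"turn":-0.182,"claw":0.55},{"delta_pos":[28,39,1.3],"turn":-0.183,"claw":0.55},{"delta_pos":[20.4,43.5,1.4],"turn":-0.182,"claw":0.55},{"delta_pos":[12.2,46.4,1.3],"turn":-0.183,"claw":0.55},{"delta_pos":[0,0,0],"turn":0,"claw":0.55},{"delta_pos":[0,0,44],"turn":0,"claw":0.55},{"delta_pos":[0,0,44],"turn":0,"claw":0.55}]
```

>>> drive_tool --moves '[{"delta_pos":[44.2,18.7,1.3],"turn":-0.183,"claw":0.55},{"delta_pos":[40.1,26.4,1.3],"turn":-0.183,"claw":0.55},{"delta_pos":[34.6,33.3,1.4],"turn":-0.182,"claw":0.55},{"delta_pos":[28,39,1.3],"turn":-0.183,"claw":0.55},{"delta_pos":[20.4,43.5,1.4],"turn":-0.182,"claw":0.55},{"delta_pos":[12.2,46.4,1.3],"turn":-0.183,"claw":0.55},{"delta_pos":[0,0,0],"turn":0,"claw":0.55},{"delta_pos":[0,0,44],"turn":0,"claw":0.55},{"delta_pos":[0,0,43],"turn":0,"claw":0.55},{"delta_pos":[0,0,0],"turn":0,"claw":0.55}]'

```text
time_s: 18.73
tcp_pos: [0.4465, -0.1938, -0.0149]
ee_rot: [[0.918, -0.396, -0.007], [-0.396, -0.918, 0.001], [-0.007, 0.002, -1.0]]
wrist_force: [0.2, -0.2, 1.5]
gripper_width: 0.55
gripper_force: 0.0
```

>>> drive_tool --moves '[{"delta_pos":[0,0,0],"turn":0,"claw":0.1},{"delta_pos":[0,0,0],"turn":0,"claw":0.1},{"delta_pos":[0,0,0],"turn":0,"claw":0.1},{"delta_pos":[0,0,0],"turn":0,"claw":0.1}]'

```text
time_s: 19.23
tcp_pos: [0.4499, -0.1947, -0.0112]
ee_rot: [[0.919, -0.395, 0.003], [-0.395, -0.919, -0.0], [0.003, -0.001, -1.0]]
wrist_force: [-0.8, 2.0, 6.7]
gripper_width: 0.312
gripper_force: 30.0
```

```bash
python3 go.py place 34 0 4.35 1
```

```text
grip 0.312 30.002144873142242 [-0.8  2.   6.7]
at [ 449.9 -194.7  -11.2] -23.28 t 19.23
9 rows; end [573.4 109.5  90. ] 4.34
[{"delta_pos":[0,0,-50.6],"turn":0,"claw":0.1},{"delta_pos":[0,0,-50.6],"turn":0,"claw":0.1},{"delta_pos":[-1.1,-54.7,0],"turn":-0.08,"claw":0.1},{"delta_pos":[3.2,-54.6,0],"turn":-0.08,"claw":0.1},{"delta_pos":[7.6,-54.2,0],"turn":-0.081,"claw":0.1},{"delta_pos":[12,-53.4,0],"turn":-0.08,"claw":0.1},{"delta_pos":[16.2,-52.3,0],"turn":-0.081,"claw":0.1},{"delta_pos":[20.3,-50.8,0],"turn":-0.08,"claw":0.1},{"delta_pos":[0,0,0],"turn":0,"claw":0.1}]
```

>>> drive_tool --moves '[{"delta_pos":[0,0,-50.6],"turn":0,"claw":0.1},{"delta_pos":[0,0,-50.6],"turn":0,"claw":0.1},{"delta_pos":[-1.1,-54.7,0],"turn":-0.08,"claw":0.1},{"delta_pos":[3.2,-54.6,0],"turn":-0.08,"claw":0.1},{"delta_pos":[7.6,-54.2,0],"turn":-0.081,"claw":0.1},{"delta_pos":[12,-53.4,0],"turn":-0.08,"claw":0.1},{"delta_pos":[16.2,-52.3,0],"turn":-0.081,"claw":0.1},{"delta_pos":[20.3,-50.8,0],"turn":-0.08,"claw":0.1},{"delta_pos":[0,0,0],"turn":0,"claw":0.1},{"delta_pos":[0,0,0],"turn":0,"claw":0.1}]'

```text
time_s: 20.48
tcp_pos: [0.5716, 0.1093, 0.0882]
ee_rot: [[0.997, 0.075, -0.001], [0.075, -0.997, -0.0], [-0.001, 0.0, -1.0]]
wrist_force: [-0.1, -0.4, -0.3]
gripper_width: 0.314
gripper_force: 30.0
```

```bash
python3 - <<'E'
from jig import *
held(cap("wrist")); x,y=b2w(34,0)
plan([(x,y,30,4.35,.1,2),(x,y,16,4.35,.1,2)])
from m import *
c=cap("scene","s2")
E
```

```text
held: front x 64.1 ymid -0.3 top z -25.0 rect [28.1 48.3] 89.9 grip 0.313
at [571.5 108.7  88.4] 4.25 t 20.52
4 rows; end [573.4 109.5  16. ] 4.37
[{"delta_pos":[1,-0.3,29.2],"turn":-0.001,"claw":0.1},{"delta_pos":[0.9,-0.3,29.2],"turn":-0.001,"claw":0.1},{"delta_pos":[0,0,7],"turn":0,"claw":0.1},{"delta_pos":[0,0,7],"turn":0,"claw":0.1}]
```

View pics/s2.png

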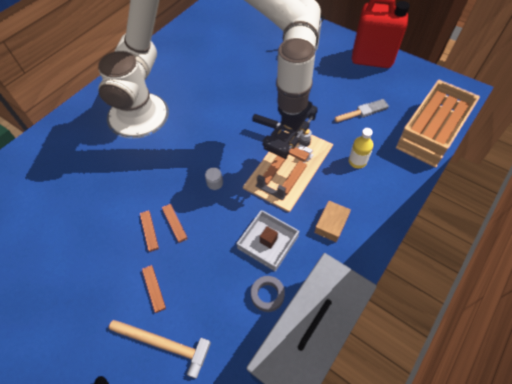

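Two slats lie on the bed (270-310, 150-190) with the third held above; offcut in tray at (269,237).

>>> drive_tool --moves '[{"delta_pos":[1,-0.3,29],"turn":0,"claw":0.1},{"delta_pos":[0.9,-0.3,29],"turn":0,"claw":0.1},{"delta_pos":[0,0,7],"turn":0,"claw":0.1},{"delta_pos":[0,0,7],"turn":0,"claw":0.1},{"delta_pos":[0,0,0],"turn":0,"claw":0.1},{"delta_pos":[0,0,0],"turn":0,"claw":0.55},{"delta_pos":[0,0,0],"turn":0,"claw":0.55},{"delta_pos":[0,0,0],"turn":0,"claw":0.55},{"delta_pos":[0,0,-40],"turn":0,"claw":0.55},{"delta_pos":[0,0,-30],"turn":0,"claw":0.55}]'

```text
time_s: 21.82
tcp_pos: [0.5745, 0.1104, 0.0879]
ee_rot: [[0.997, 0.076, 0.001], [0.076, -0.997, 0.0], [0.001, 0.0, -1.0]]
wrist_force: [0.9, 1.0, 0.3]
gripper_width: 0.548
gripper_force: 0.0
```

```bash
sed -i 's/(x,y,-13,w,.55,2)/(x,y,-11.5,w,.55,2)/' go.py; python3 go.py pick 408.5 -252.8 -25.1
```

```text
grip 0.548 0.0 [0.9 1.  0.3]
at [574.5 110.4  87.9] 4.33 t 21.82
10 rows; end [ 408.5 -252.8  -11.5] -25.12
[{"delta_pos":[-27.6,49.9,1.8],"turn":0.073,"claw":0.55},{"delta_pos":[-23.9,51.8,1.8],"turn":0.073,"claw":0.55},{"delta_pos":[-20,53.4,1.9],"turn":0.074,"claw":0.55},{"delta_pos":[-16,54.8,1.8],"turn":0.073,"claw":0.55},{"delta_pos":[-12,55.8,1.9],"turn":0.074,"claw":0.55},{"delta_pos":[-7.8,56.5,1.8],"turn":0.073,"claw":0.55},{"delta_pos":[-3.6,56.9,1.9],"turn":0.074,"claw":0.55},{"delta_pos":[0,0,0],"turn":0,"claw":0.55},{"delta_pos":[0,0,43.2],"turn":0,"claw":0.55},{"delta_pos":[0,0,43.3],"turn":0,"claw":0.55}]
```

>>> drive_tool --moves '[{"delta_pos":[-27.6,49.9,1.8],"turn":0.073,"claw":0.55},{"delta_pos":[-23.9,51.8,1.8],"turn":0.073,"claw":0.55},{"delta_pos":[-20,53.4,1.9],"turn":0.074,"claw":0.55},{"delta_pos":[-16,54.8,1.8],"turn":0.073,"claw":0.55},{"delta_pos":[-12,55.8,1.9],"turn":0.074,"claw":0.55},{"delta_pos":[-7.8,56.5,1.8],"turn":0.073,"claw":0.55},{"delta_pos":[-3.6,56.9,1.9],"turn":0.074,"claw":0.55},{"delta_pos":[0,0,0],"turn":0,"claw":0.55},{"delta_pos":[0,0,43],"turn":0,"claw":0.55},{"delta_pos":[0,0,43],"turn":0,"claw":0.55},{"delta_pos":[0,0,0],"turn":0,"claw":0.55}]'

```text
time_s: 23.2
tcp_pos: [0.4059, -0.2517, -0.0146]
ee_rot: [[0.906, -0.424, -0.007], [-0.424, -0.906, 0.002], [-0.007, 0.001, -1.0]]
wrist_force: [1.0, -0.5, 0.2]
gripper_width: 0.551
gripper_force: 0.0
```

>>> drive_tool --moves '[{"delta_pos":[0,0,0],"turn":0,"claw":0.1},{"delta_pos":[0,0,0],"turn":0,"claw":0.1},{"delta_pos":[0,0,0],"turn":0,"claw":0.1},{"delta_pos":[0,0,0],"turn":0,"claw":0.1}]'

```text
time_s: 23.7
tcp_pos: [0.4092, -0.253, -0.0109]
ee_rot: [[0.906, -0.424, 0.003], [-0.424, -0.906, -0.001], [0.003, -0.001, -1.0]]
wrist_force: [-0.5, 2.4, 7.5]
gripper_width: 0.314
gripper_force: 30.0
```

```bash
python3 go.py place -34 0 4.35 1
```

```text
grip 0.314 30.001503825187683 [-0.5  2.4  7.5]
at [ 409.2 -253.   -10.9] -25.11 t 23.7
9 rows; end [578.6  41.7  90. ] 4.34
[{"delta_pos":[0,0,-50.5],"turn":0,"claw":0.1},{"delta_pos":[0,0,-50.4],"turn":0,"claw":0.1},{"delta_pos":[4.7,-56.5,0],"turn":-0.086,"claw":0.1},{"delta_pos":[9.6,-55.8,0],"turn":-0.086,"claw":0.1},{"delta_pos":[14.3,-54.8,0],"turn":-0.086,"claw":0.1},{"delta_pos":[19,-53.4,0],"turn":-0.085,"claw":0.1},{"delta_pos":[23.4,-51.6,0],"turn":-0.086,"claw":0.1},{"delta_pos":[27.8,-49.4,0],"turn":-0.085,"claw":0.1},{"delta_pos":[0,0,0],"turn":0,"claw":0.1}]
```

>>> drive_tool --moves '[{"delta_pos":[0,0,-50.5],"turn":0,"claw":0.1},{"delta_pos":[0,0,-50.4],"turn":0,"claw":0.1},{"delta_pos":[4.7,-56.5,0],"turn":-0.086,"claw":0.1},{"delta_pos":[9.6,-55.8,0],"turn":-0.086,"claw":0.1},{"delta_pos":[14.3,-54.8,0],"turn":-0.086,"claw":0.1},{"delta_pos":[19,-53.4,0],"turn":-0.085,"claw":0.1},{"delta_pos":[23.4,-51.6,0],"turn":-0.086,"claw":0.1},{"delta_pos":[27.8,-49.4,0],"turn":-0.085,"claw":0.1},{"delta_pos":[0,0,0],"turn":0,"claw":0.1},{"delta_pos":[0,0,0],"turn":0,"claw":0.1}]'

```text
time_s: 24.95
tcp_pos: [0.5767, 0.0417, 0.0882]
ee_rot: [[0.997, 0.075, -0.001], [0.075, -0.997, -0.0], [-0.001, 0.0, -1.0]]
wrist_force: [0.6, -0.6, 0.1]
gripper_width: 0.313
gripper_force: 30.0
```

```bash
python3 - <<'E'
from jig import *
held(cap("wrist")); x,y=b2w(-34,0)
plan([(x,y,30,4.35,.1,2),(x,y,16,4.35,.1,2)])
E
```

```text
held: front x 64.4 ymid -0.3 top z -24.7 rect [48.5 28.1] 0.0 grip 0.315
at [576.6  41.1  88.3] 4.25 t 25.0
4 rows; end [578.6  41.7  16. ] 4.37
[{"delta_pos":[1,-0.2,29.2],"turn":-0.001,"claw":0.1},{"delta_pos":[1,-0.3,29.1],"turn":-0.001,"claw":0.1},{"delta_pos":[0,0,7],"turn":0,"claw":0.1},{"delta_pos":[0,0,7],"turn":0,"claw":0.1}]
```

>>> drive_tool --moves '[{"delta_pos":[1,-0.3,29],"turn":0,"claw":0.1},{"delta_pos":[0.9,-0.3,29],"turn":0,"claw":0.1},{"delta_pos":[0,0,7],"turn":0,"claw":0.1},{"delta_pos":[0,0,7],"turn":0,"claw":0.1},{"delta_pos":[0,0,0],"turn":0,"claw":0.1},{"delta_pos":[0,0,0],"turn":0,"claw":0.55},{"delta_pos":[0,0,0],"turn":0,"claw":0.55},{"delta_pos":[0,0,0],"turn":0,"claw":0.55},{"delta_pos":[0,0,-40],"turn":0,"claw":0.55},{"delta_pos":[0,0,-30],"turn":0,"claw":0.55}]'

```text
time_s: 26.25
tcp_pos: [0.5798, 0.0427, 0.0879]
ee_rot: [[0.997, 0.076, 0.001], [0.076, -0.997, -0.0], [0.001, 0.0, -1.0]]
wrist_force: [0.7, 0.1, 0.6]
gripper_width: 0.549
gripper_force: 0.0
```

```bash
sed -i 's/(x,y,-11.5,w,.55,2)/(x,y,-10.5,w,.55,3)/' go.py; python3 go.py pick 364.7 -315.2 -34
```

```text
grip 0.549 0.0 [0.7 0.1 0.6]
at [579.8  42.7  87.9] 4.33 t 26.25
12 rows; end [ 364.7 -315.3  -10.5] -34.0
[{"delta_pos":[-30.2,42.6,1.6],"turn":0.084,"claw":0.55},{"delta_pos":[-26.5,45,1.6],"turn":0.084,"claw":0.55},{"delta_pos":[-22.6,47,1.6],"turn":0.084,"claw":0.55},{"delta_pos":[-18.6,48.7,1.6],"turn":0.083,"claw":0.55},{"delta_pos":[-14.5,50.1,1.6],"turn":0.084,"claw":0.55},{"delta_pos":[-10.3,51.2,1.6],"turn":0.083,"claw":0.55},{"delta_pos":[-6,51.9,1.6],"turn":0.084,"claw":0.55},{"delta_pos":[-1.6,52.2,1.7],"turn":0.083,"claw":0.55},{"delta_pos":[0,0,0],"turn":0,"claw":0.55},{"delta_pos":[0,0,28.5],"turn":0,"claw":0.55},{"delta_pos":[0,0,28.5],"turn":0,"claw":0.55},{"delta_pos":[0,0,28.5],"turn":0,"claw":0.55}]
```

>>> drive_tool --moves '[{"delta_pos":[-30.2,42.6,1.6],"turn":0.084,"claw":0.55},{"delta_pos":[-26.5,45,1.6],"turn":0.084,"claw":0.55},{"delta_pos":[-22.6,47,1.6],"turn":0.084,"claw":0.55},{"delta_pos":[-18.6,48.7,1.6],"turn":0.083,"claw":0.55},{"delta_pos":[-14.5,50.1,1.6],"turn":0.084,"claw":0.55},{"delta_pos":[-10.3,51.2,1.6],"turn":0.083,"claw":0.55},{"delta_pos":[-6,51.9,1.6],"turn":0.084,"claw":0.55},{"delta_pos":[-1.6,52.2,1.7],"turn":0.083,"claw":0.55},{"delta_pos":[0,0,0],"turn":0,"claw":0.55},{"delta_pos":[0,0,43],"turn":0,"claw":0.55},{"delta_pos":[0,0,30],"turn":0,"claw":0.55},{"delta_pos":[0,0,12.5],"turn":0,"claw":0.55}]'

```text
time_s: 27.75
tcp_pos: [0.3639, -0.3144, -0.0131]
ee_rot: [[0.83, -0.558, -0.002], [-0.558, -0.83, 0.001], [-0.002, 0.0, -1.0]]
wrist_force: [-0.2, 0.3, 0.8]
gripper_width: 0.552
gripper_force: 0.0
```

>>> drive_tool --moves '[{"delta_pos":[0,0,0],"turn":0,"claw":0.4},{"delta_pos":[0,0,0],"turn":0,"claw":0.1},{"delta_pos":[0,0,0],"turn":0,"claw":0.1},{"delta_pos":[0,0,0],"turn":0,"claw":0.1},{"delta_pos":[0,0,0],"turn":0,"claw":0.1}]'

```text
time_s: 28.38
tcp_pos: [0.3652, -0.3156, -0.0108]
ee_rot: [[0.829, -0.559, 0.002], [-0.559, -0.829, -0.001], [0.002, -0.0, -1.0]]
wrist_force: [-0.8, 2.2, 6.6]
gripper_width: 0.316
gripper_force: 30.0
```

```bash
python3 go.py place 3 36 -85.65 2
```

```text
grip 0.316 30.00148504972458 [-0.8  2.2  6.6]
at [ 365.2 -315.6  -10.8] -33.99 t 28.38
11 rows; end [539.9  75.9  90. ] -85.67
[{"delta_pos":[0,0,-50.4],"turn":0,"claw":0.1},{"delta_pos":[0,0,-50.4],"turn":0,"claw":0.1},{"delta_pos":[-9.3,-52.8,0],"turn":0.113,"claw":0.1},{"delta_pos":[-15.1,-51.4,0],"turn":0.113,"claw":0.1},{"delta_pos":[-20.8,-49.4,0],"turn":0.113,"claw":0.1},{"delta_pos":[-26.3,-46.7,0],"turn":0.113,"claw":0.1},{"delta_pos":[-31.4,-43.4,0],"turn":0.112,"claw":0.1},{"delta_pos":[-36,-39.6,0],"turn":0.113,"claw":0.1},{"delta_pos":[-40.3,-35.3,0],"turn":0.112,"claw":0.1},{"delta_pos":[-44,-30.7,0],"turn":0.113,"claw":0.1},{"delta_pos":[0,0,0],"turn":0,"claw":0.1}]
```

>>> drive_tool --moves '[{"delta_pos":[0,0,-50.4],"turn":0,"claw":0.1},{"delta_pos":[0,0,-50.4],"turn":0,"claw":0.1},{"delta_pos":[-9.3,-52.8,0],"turn":0.113,"claw":0.1},{"delta_pos":[-15.1,-51.4,0],"turn":0.113,"claw":0.1},{"delta_pos":[-20.8,-49.4,0],"turn":0.113,"claw":0.1},{"delta_pos":[-26.3,-46.7,0],"turn":0.113,"claw":0.1},{"delta_pos":[-31.4,-43.4,0],"turn":0.112,"claw":0.1},{"delta_pos":[-36,-39.6,0],"turn":0.113,"claw":0.1},{"delta_pos":[-40.3,-35.3,0],"turn":0.112,"claw":0.1},{"delta_pos":[-44,-30.7,0],"turn":0.113,"claw":0.1},{"delta_pos":[0,0,0],"turn":0,"claw":0.1},{"delta_pos":[0,0,0],"turn":0,"claw":0.1}]'

```text
time_s: 29.88
tcp_pos: [0.5381, 0.0757, 0.0884]
ee_rot: [[0.075, -0.997, -0.002], [-0.997, -0.075, -0.0], [0.0, 0.002, -1.0]]
wrist_force: [0.6, -0.5, -0.7]
gripper_width: 0.316
gripper_force: 30.0
```

```bash
python3 - <<'E'
from jig import *
c=cap("wrist","w6"); held(c); x,y=b2w(3,36)
plan([(x,y,45,-85.65,.1,2),(x,y,30,-85.65,.1,2)])
E
```

```text
held: front x 63.1 ymid -1.5 top z -24.6 rect [47.2 28. ] 0.1 grip 0.313
at [538.1  75.2  88.6] -85.72 t 29.93
4 rows; end [539.9  75.8  30. ] -85.67
[{"delta_pos":[-0.3,-0.9,21.8],"turn":-0.001,"claw":0.1},{"delta_pos":[-0.2,-1,21.8],"turn":0,"claw":0.1},{"delta_pos":[0,0,7.5],"turn":0,"claw":0.1},{"delta_pos":[0,0,7.5],"turn":0,"claw":0.1}]
```

View pics/w6.png

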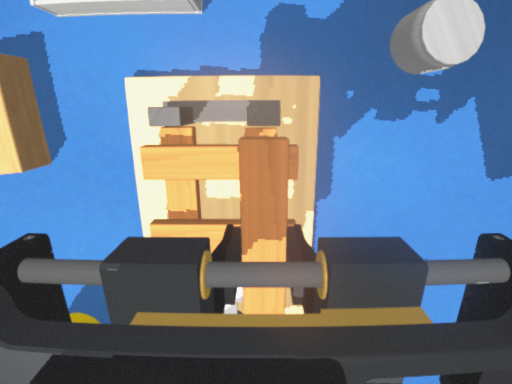

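The tower shows two lengthwise slats, two crosswise at rows 160 and 228, aligned with the fence posts (165,115) and (262,112).

>>> drive_tool --moves '[{"delta_pos":[-0.3,-0.9,22],"turn":0,"claw":0.1},{"delta_pos":[-0.2,-1,22],"turn":0,"claw":0.1},{"delta_pos":[0,0,7.5],"turn":0,"claw":0.1},{"delta_pos":[0,0,7],"turn":0,"claw":0.1},{"delta_pos":[0,0,0],"turn":0,"claw":0.1},{"delta_pos":[0,0,0],"turn":0,"claw":0.55},{"delta_pos":[0,0,0],"turn":0,"claw":0.55},{"delta_pos":[0,0,0],"turn":0,"claw":0.55},{"delta_pos":[0,0,-30],"turn":0,"claw":0.55},{"delta_pos":[0,0,-30],"turn":0,"claw":0.55}]'

```text
time_s: 31.18
tcp_pos: [0.5407, 0.0767, 0.091]
ee_rot: [[0.075, -0.997, -0.001], [-0.997, -0.075, -0.0], [0.0, 0.001, -1.0]]
wrist_force: [0.8, -0.5, -0.1]
gripper_width: 0.549
gripper_force: 0.0
```

```bash
python3 go.py pick 498.2 -434 -30.8
```

```text
grip 0.549 0.0 [ 0.8 -0.5 -0.1]
at [540.7  76.7  91. ] -85.69 t 31.18
13 rows; end [ 498.2 -434.   -10.5] -30.8
[{"delta_pos":[56.2,9,1.8],"turn":-0.106,"claw":0.55},{"delta_pos":[55,14.9,1.8],"turn":-0.106,"claw":0.55},{"delta_pos":[53.1,20.6,1.8],"turn":-0.107,"claw":0.55},{"delta_pos":[50.6,26.2,1.8],"turn":-0.106,"claw":0.55},{"delta_pos":[47.5,31.4,1.8],"turn":-0.107,"claw":0.55},{"delta_pos":[43.9,36.2,1.7],"turn":-0.106,"claw":0.55},{"delta_pos":[39.8,40.7,1.8],"turn":-0.107,"claw":0.55},{"delta_pos":[35.3,44.7,1.7],"turn":-0.106,"claw":0.55},{"delta_pos":[30.3,48.2,1.8],"turn":-0.107,"claw":0.55},{"delta_pos":[0,0,0],"turn":0,"claw":0.55},{"delta_pos":[0,0,28.5],"turn":0,"claw":0.55},{"delta_pos":[0,0,28.5],"turn":0,"claw":0.55}]
[{"delta_pos":[0,0,28.5],"turn":0,"claw":0.55}]
```

>>> drive_tool --moves '[{"delta_pos":[56.2,9,1.8],"turn":-0.106,"claw":0.55},{"delta_pos":[55,14.9,1.8],"turn":-0.106,"claw":0.55},{"delta_pos":[53.1,20.6,1.8],"turn":-0.107,"claw":0.55},{"delta_pos":[50.6,26.2,1.8],"turn":-0.106,"claw":0.55},{"delta_pos":[47.5,31.4,1.8],"turn":-0.107,"claw":0.55},{"delta_pos":[43.9,36.2,1.7],"turn":-0.106,"claw":0.55},{"delta_pos":[39.8,40.7,1.8],"turn":-0.107,"claw":0.55},{"delta_pos":[35.3,44.7,1.7],"turn":-0.106,"claw":0.55},{"delta_pos":[30.3,48.2,1.8],"turn":-0.107,"claw":0.55},{"delta_pos":[0,0,0],"turn":0,"claw":0.55}]'

```text
time_s: 32.42
tcp_pos: [0.4971, -0.4374, 0.0735]
ee_rot: [[0.856, -0.517, -0.0], [-0.517, -0.856, -0.0], [-0.0, 0.0, -1.0]]
wrist_force: [-0.2, 1.0, -0.5]
gripper_width: 0.55
gripper_force: 0.0
```

>>> drive_tool --moves '[{"delta_pos":[0,0,43],"turn":0,"claw":0.55},{"delta_pos":[0,0,30],"turn":0,"claw":0.55},{"delta_pos":[0,0,12.5],"turn":0,"claw":0.55},{"delta_pos":[0,0,0],"turn":0,"claw":0.55},{"delta_pos":[0,0,0],"turn":0,"claw":0.1},{"delta_pos":[0,0,0],"turn":0,"claw":0.1},{"delta_pos":[0,0,0],"turn":0,"claw":0.1},{"delta_pos":[0,0,0],"turn":0,"claw":0.1}]'

```text
time_s: 33.42
tcp_pos: [0.4988, -0.4344, -0.01]
ee_rot: [[0.859, -0.512, 0.001], [-0.512, -0.859, -0.001], [0.002, 0.0, -1.0]]
wrist_force: [-1.1, 0.1, 4.1]
gripper_width: 0.313
gripper_force: 30.0
```

```bash
python3 go.py place 3 -36 -85.65 2
```

```text
grip 0.313 30.000705420970917 [-1.1  0.1  4.1]
at [ 498.8 -434.4  -10. ] -30.8 t 33.42
13 rows; end [611.7  81.3  90. ] -85.63
[{"delta_pos":[0,0,-50],"turn":0,"claw":0.1},{"delta_pos":[0,0,-50],"turn":0,"claw":0.1},{"delta_pos":[-16.7,-50.1,0],"turn":0.096,"claw":0.1},{"delta_pos":[-21.4,-48.2,0],"turn":0.096,"claw":0.1},{"delta_pos":[-26,-46,0],"turn":0.096,"claw":0.1},{"delta_pos":[-30.2,-43.3,0],"turn":0.096,"claw":0.1},{"delta_pos":[-34.3,-40.2,0],"turn":0.096,"claw":0.1},{"delta_pos":[-37.9,-36.7,0],"turn":0.095,"claw":0.1},{"delta_pos":[-41.3,-32.9,0],"turn":0.096,"claw":0.1},{"delta_pos":[-44.2,-28.8,0],"turn":0.095,"claw":0.1},{"delta_pos":[-46.8,-24.5,0],"turn":0.096,"claw":0.1},{"delta_pos":[-48.8,-19.9,0],"turn":0.095,"claw":0.1}]
[{"delta_pos":[0,0,0],"turn":0,"claw":0.1}]
```

>>> drive_tool --moves '[{"delta_pos":[0,0,-50],"turn":0,"claw":0.1},{"delta_pos":[0,0,-50],"turn":0,"claw":0.1},{"delta_pos":[-16.7,-50.1,0],"turn":0.096,"claw":0.1},{"delta_pos":[-21.4,-48.2,0],"turn":0.096,"claw":0.1},{"delta_pos":[-26,-46,0],"turn":0.096,"claw":0.1},{"delta_pos":[-30.2,-43.3,0],"turn":0.096,"claw":0.1},{"delta_pos":[-34.3,-40.2,0],"turn":0.096,"claw":0.1},{"delta_pos":[-37.9,-36.7,0],"turn":0.095,"claw":0.1},{"delta_pos":[-41.3,-32.9,0],"turn":0.096,"claw":0.1},{"delta_pos":[-44.2,-28.8,0],"turn":0.095,"claw":0.1},{"delta_pos":[-46.8,-24.5,0],"turn":0.096,"claw":0.1},{"delta_pos":[-48.8,-19.9,0],"turn":0.095,"claw":0.1}]'

```text
time_s: 34.92
tcp_pos: [0.6111, 0.0834, 0.0887]
ee_rot: [[0.073, -0.997, -0.0], [-0.997, -0.073, 0.0], [-0.0, 0.0, -1.0]]
wrist_force: [0.4, -0.4, -0.4]
gripper_width: 0.315
gripper_force: 30.0
```

>>> drive_tool --moves '[{"delta_pos":[0,0,0],"turn":0,"claw":0.1},{"delta_pos":[0,0,0],"turn":0,"claw":0.1},{"delta_pos":[0,0,0],"turn":0,"claw":0.1}]'

```text
time_s: 35.3
tcp_pos: [0.6108, 0.0804, 0.0888]
ee_rot: [[0.075, -0.997, -0.001], [-0.997, -0.075, -0.0], [0.0, 0.001, -1.0]]
wrist_force: [0.4, -0.3, -0.4]
gripper_width: 0.314
gripper_force: 30.0
```

```bash
python3 - <<'E'
from jig import *
c=cap("wrist"); held(c); x,y=b2w(3,-36)
plan([(x,y,45,-85.65,.1,2),(x,y,31,-85.65,.1,2)])
E
```

```text
held: front x 64.1 ymid -1.2 top z -23.9 rect [28.  48.2] 90.0 grip 0.31
at [610.9  80.4  88.9] -85.73 t 35.35
4 rows; end [611.7  81.3  31. ] -85.68
[{"delta_pos":[-0.5,-0.4,21.9],"turn":-0.001,"claw":0.1},{"delta_pos":[-0.4,-0.4,22],"turn":0,"claw":0.1},{"delta_pos":[0,0,7],"turn":0,"claw":0.1},{"delta_pos":[0,0,7],"turn":0,"claw":0.1}]
```

>>> drive_tool --moves '[{"delta_pos":[-0.5,-0.4,22],"turn":0,"claw":0.1},{"delta_pos":[-0.4,-0.4,22],"turn":0,"claw":0.1},{"delta_pos":[0,0,7],"turn":0,"claw":0.1},{"delta_pos":[0,0,6.5],"turn":0,"claw":0.1},{"delta_pos":[0,0,0],"turn":0,"claw":0.1},{"delta_pos":[0,0,0],"turn":0,"claw":0.55},{"delta_pos":[0,0,0],"turn":0,"claw":0.55},{"delta_pos":[0,0,0],"turn":0,"claw":0.55},{"delta_pos":[0,0,-30],"turn":0,"claw":0.55},{"delta_pos":[0,0,-40],"turn":0,"claw":0.3},{"delta_pos":[0,0,-20],"turn":0,"claw":0.0},{"delta_pos":[0,0,0],"turn":0,"claw":0.0}]'

```text
time_s: 36.85
tcp_pos: [0.6132, 0.0831, 0.1235]
ee_rot: [[0.076, -0.997, 0.004], [-0.997, -0.076, 0.002], [-0.001, -0.004, -1.0]]
wrist_force: [-0.4, 0.8, 0.5]
gripper_width: 0.292
gripper_force: 0.0
```

```bash
python3 - <<'E'
from jig import *
plan([(500,-20,130,-80,0)])
E
```

```text
at [613.2  83.1 123.5] -85.63 t 36.85
3 rows; end [500. -20. 130.] -80.01
[{"delta_pos":[31.4,40.2,-2.2],"turn":-0.033,"claw":0},{"delta_pos":[30,41.3,-2.2],"turn":-0.033,"claw":0},{"delta_pos":[28.7,42.2,-2.1],"turn":-0.032,"claw":0}]
```

>>> drive_tool --moves '[{"delta_pos":[-14,45,-2],"turn":-0.033,"claw":0},{"delta_pos":[-14,45,0],"turn":-0.033,"claw":0},{"delta_pos":[-14,45,0],"turn":-0.033,"claw":0},{"delta_pos":[-14,45,0],"turn":-0.033,"claw":0},{"delta_pos":[0,0,0],"turn":0,"claw":0},{"delta_pos":[0,0,0],"turn":0,"claw":0}]'

```text
time_s: 37.6
tcp_pos: [0.4267, 0.1158, 0.1231]
ee_rot: [[0.207, -0.978, -0.0], [-0.978, -0.207, -0.0], [0.0, 0.0, -1.0]]
wrist_force: [-0.0, 0.1, -0.2]
gripper_width: 0.006
gripper_force: 0.0
```

```bash
python3 - <<'E'
from jig import *
s=monitor.sense(); print(s["tcp_pos"],yaw(),s["gripper_width"])
a=cap("top"); b=cap("scene"); w=cap("wrist")
P=cloud(a)*1000
rgb=a["color"].astype(int)
for c,n in((a,"top"),(w,"wrist")):
    P=cloud(c)*1000; m=(c["color"].max(2)<60)&(abs(P[...,2]-64)<7)&(abs(P[...,0]-440)<90)&(abs(P[...,1]-200)<60)
    q=P[m]
    if len(q)>20: r=cv2.minAreaRect(q[:,:2].astype(np.float32)); print(n,len(q),np.round(r[0],1),np.round(r[1],1),r[2],np.median(q[:,2]))
i=np.hstack([cv2.resize(a["color"][150:270,150:310],None,fx=2.5,fy=2.5,interpolation=cv2.INTER_CUBIC),cv2.resize(b["color"][100:220,220:380],None,fx=2.5,fy=2.5,interpolation=cv2.INTER_CUBIC)])
cv2.imwrite("pics/t3.png",i[:,:,::-1])
E
```

```text
[0.42667279 0.11579751 0.12307958] -78.05104243217761 0.006346581909734787
```

View pics/t3.png

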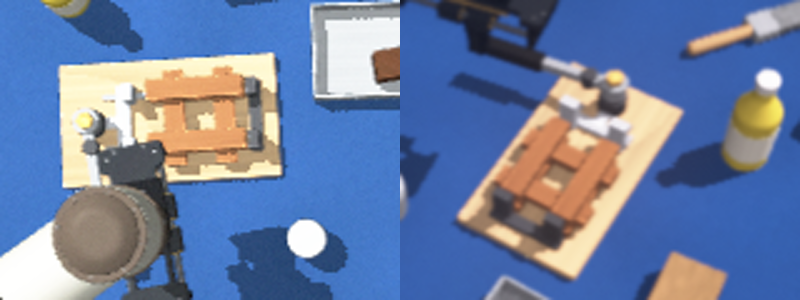

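The three-layer tower stands well-formed between fence and open jaw; the bolt (crop 85,122) is visible and the arm covers the grip.

```bash
cat > arc.py <<'E'
from jig import *
B=b2w(150,0)
def wp(phi,d=24,z=25):
    r=np.radians(phi); p=B+150*np.array([np.cos(r),np.sin(r)])-d*np.array([np.sin(r),-np.cos(r)]); return (*p,z,phi-270,0,1,62)
E
python3 - <<'E'
from arc import *
plan([(*wp(191.6,55)[:2],25,-78.4,0,2),wp(191.6,55),wp(191.6,40)]+[wp(f) for f in np.arange(190,155,-4)])
E
```

```text
at [427.3 115.7 123. ] -78.13 t 37.75
13 rows; end [416.6 259.1  25. ] -111.99
[{"delta_pos":[-12.3,-3.3,49],"turn":0.002,"claw":0},{"delta_pos":[-12.3,-3.3,49],"turn":0.003,"claw":0},{"delta_pos":[0,0,0],"turn":0,"claw":0},{"delta_pos":[-15,0,0],"turn":0,"claw":0},{"delta_pos":[-20.2,0.6,0],"turn":0.028,"claw":0},{"delta_pos":[-10.5,1.3,0],"turn":0.069,"claw":0},{"delta_pos":[-10.6,1.3,0],"turn":0.07,"claw":0},{"delta_pos":[-10.5,1.3,0],"turn":0.07,"claw":0},{"delta_pos":[-10.5,1.3,0],"turn":0.07,"claw":0},{"delta_pos":[-10.5,1.3,0],"turn":0.07,"claw":0},{"delta_pos":[-10.5,1.3,0],"turn":0.07,"claw":0},{"delta_pos":[-10.6,1.3,0],"turn":0.069,"claw":0}]
[{"delta_pos":[-10.5,1.3,0],"turn":0.07,"claw":0}]
```

>>> drive_tool --moves '[{"delta_pos":[-12,-3.3,49],"turn":0.002,"claw":0},{"delta_pos":[-12,-3.3,49],"turn":0.003,"claw":0},{"delta_pos":[0,0,0],"turn":0,"claw":0},{"delta_pos":[-10,0,0],"turn":0,"claw":0},{"delta_pos":[-10,0,0],"turn":0,"claw":0},{"delta_pos":[-8,0.3,0],"turn":0.014,"claw":0},{"delta_pos":[-8,0.3,0],"turn":0.014,"claw":0},{"delta_pos":[-10.5,1.3,0],"turn":0.07,"claw":0}]'

```text
time_s: 38.75
tcp_pos: [0.4172, 0.186, 0.026]
ee_rot: [[0.103, -0.995, 0.001], [-0.995, -0.103, -0.0], [0.0, -0.001, -1.0]]
wrist_force: [1.4, -2.2, 0.6]
gripper_width: 0.005
gripper_force: 1.1
```

```bash
cat > st.py <<'E'
from arc import *
s=monitor.sense(); p=s["tcp_pos"][:2]*1000-B; th=np.radians(np.degrees(np.arctan2(p[1],p[0]))%360)
print("force",s["wrist_force"].round(1),"z",s["tcp_pos"][2].round(4),"r",np.linalg.norm(p).round(1),"phi handle (d=24)",np.degrees(th-np.arcsin(24/np.linalg.norm(p))).round(1),"yaw+270",round(yaw()+270,1),"t",s["time_s"])
E
python3 st.py
python3 - <<'E'
from jig import *
c=cap("wrist","w7")
E
```

```text
force [ 1.4 -2.2  0.6] z 0.026 r 152.5 phi handle (d=24) 185.8 yaw+270 185.9 t 38.75
```

View pics/w7.png

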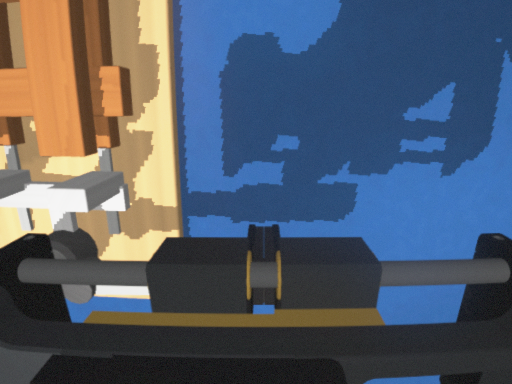

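The fingers press the handle (force about -2.2 N in y); jaw posts at (60,190) and the tower are intact.

>>> drive_tool --moves '[{"delta_pos":[-10.5,1.3,0],"turn":0.07,"claw":0},{"delta_pos":[-10.5,1.3,0],"turn":0.07,"claw":0},{"delta_pos":[-10.5,1.3,0],"turn":0.07,"claw":0},{"delta_pos":[-10.5,1.3,0],"turn":0.07,"claw":0},{"delta_pos":[-10.5,1.3,0],"turn":0.07,"claw":0},{"delta_pos":[-10.5,1.3,0],"turn":0.07,"claw":0},{"delta_pos":[-10.5,1.3,0],"turn":0.07,"claw":0},{"delta_pos":[-10.5,1.3,0],"turn":0.07,"claw":0},{"delta_pos":[-10.5,1.3,0],"turn":0.07,"claw":0},{"delta_pos":[-10.5,1.3,0],"turn":0.07,"claw":0},{"delta_pos":[0,0,0],"turn":0,"claw":0}]'

```text
time_s: 40.17
tcp_pos: [0.4261, 0.2895, 0.0254]
ee_rot: [[-0.559, -0.829, 0.0], [-0.829, 0.559, 0.0], [-0.0, 0.0, -1.0]]
wrist_force: [-0.6, 0.1, -0.7]
gripper_width: 0.007
gripper_force: 0.0
```

```bash
python3 st.py
```

```text
force [-0.6  0.1 -0.7] z 0.0254 r 152.7 phi handle (d=24) 146.0 yaw+270 146.0 t 40.175
```

>>> drive_tool --moves '[{"delta_pos":[-8,0.7,0],"turn":0.053,"claw":0},{"delta_pos":[-8,0.7,0],"turn":0.053,"claw":0},{"delta_pos":[-8,0.7,0],"turn":0.053,"claw":0},{"delta_pos":[-8,0.7,0],"turn":0.053,"claw":0}]'

```text
time_s: 40.67
tcp_pos: [0.4425, 0.3146, 0.025]
ee_rot: [[-0.723, -0.691, -0.003], [-0.691, 0.723, -0.002], [0.003, 0.0, -1.0]]
wrist_force: [-3.5, -0.8, 0.2]
gripper_width: 0.007
gripper_force: 1.3
```

```bash
python3 st.py
```

```text
force [-3.5 -0.8  0.2] z 0.025 r 151.4 phi handle (d=24) 134.7 yaw+270 133.7 t 40.675
```

>>> drive_tool --moves '[{"delta_pos":[-5,0.4,0],"turn":0.033,"claw":0},{"delta_pos":[-5,0.4,0],"turn":0.033,"claw":0}]'

```text
time_s: 40.92
tcp_pos: [0.4491, 0.3218, 0.0249]
ee_rot: [[-0.767, -0.641, -0.004], [-0.641, 0.767, -0.003], [0.005, -0.0, -1.0]]
wrist_force: [-11.0, -1.9, 4.3]
gripper_width: 0.004
gripper_force: 4.5
```

```bash
python3 st.py
```

```text
force [-11.   -1.9   4.3] z 0.0249 r 150.6 phi handle (d=24) 130.9 yaw+270 129.9 t 40.925
```

>>> drive_tool --moves '[{"delta_pos":[-4,0.3,0],"turn":0.026,"claw":0},{"delta_pos":[-4,0.3,0],"turn":0.026,"claw":0}]'

```text
time_s: 41.18
tcp_pos: [0.4531, 0.3262, 0.0247]
ee_rot: [[-0.8, -0.601, -0.007], [-0.6, 0.8, -0.005], [0.009, -0.0, -1.0]]
wrist_force: [-11.9, -0.8, 5.2]
gripper_width: 0.005
gripper_force: 5.0
```

```bash
python3 st.py
```

```text
force [-11.9  -0.8   5.2] z 0.0247 r 150.5 phi handle (d=24) 128.6 yaw+270 126.9 t 41.175
```

>>> drive_tool --moves '[{"delta_pos":[-4,0.3,0],"turn":0.026,"claw":0},{"delta_pos":[-3,0.3,0],"turn":0.026,"claw":0}]'

```text
time_s: 41.42
tcp_pos: [0.4579, 0.331, 0.0246]
ee_rot: [[-0.83, -0.558, -0.007], [-0.558, 0.83, -0.005], [0.009, -0.0, -1.0]]
wrist_force: [-13.6, -1.1, 5.1]
gripper_width: 0.005
gripper_force: 5.6
```

```bash
python3 st.py
```

```text
force [-13.6  -1.1   5.1] z 0.0246 r 150.3 phi handle (d=24) 126.0 yaw+270 123.9 t 41.425
```

>>> drive_tool --moves '[{"delta_pos":[-3,0.3,0],"turn":0.015,"claw":0},{"delta_pos":[-3,0.3,0],"turn":0.015,"claw":0},{"delta_pos":[0,0,0],"turn":0,"claw":0}]'

```text
time_s: 41.8
tcp_pos: [0.462, 0.3345, 0.0245]
ee_rot: [[-0.846, -0.533, -0.009], [-0.533, 0.846, -0.006], [0.01, -0.001, -1.0]]
wrist_force: [-14.5, -0.8, 5.4]
gripper_width: 0.006
gripper_force: 6.3
```

```bash
python3 st.py
```

```text
force [-14.5  -0.8   5.4] z 0.0245 r 149.9 phi handle (d=24) 124.0 yaw+270 122.2 t 41.8
```

>>> drive_tool --moves '[{"delta_pos":[-2,0.2,0],"turn":0.01,"claw":0},{"delta_pos":[-2,0.2,0],"turn":0.01,"claw":0},{"delta_pos":[0,0,0],"turn":0,"claw":0}]'

```text
time_s: 42.18
tcp_pos: [0.4647, 0.3367, 0.0245]
ee_rot: [[-0.856, -0.516, -0.009], [-0.516, 0.857, -0.007], [0.011, -0.001, -1.0]]
wrist_force: [-15.4, -1.5, 7.0]
gripper_width: 0.008
gripper_force: 6.9
```

```bash
python3 st.py; python3 - <<'E'
from arc import *
c=cap("scene"); i=cv2.resize(c["color"][80:220,220:400],None,fx=4,fy=4,interpolation=cv2.INTER_CUBIC); cv2.imwrite("pics/s4.png",i[:,:,::-1])
E
```

```text
force [-15.4  -1.5   7. ] z 0.0245 r 149.7 phi handle (d=24) 122.6 yaw+270 121.1 t 42.175
```

View pics/s4.png

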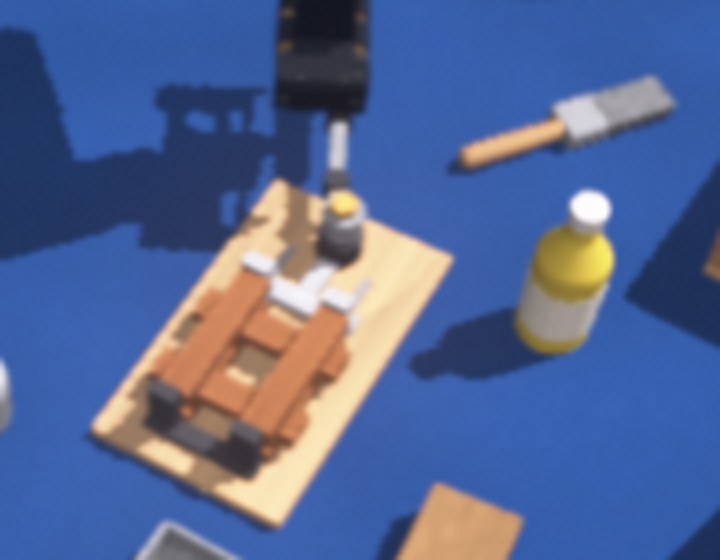

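The jaw posts (262,265) and (338,298) have closed on the tower, which stands neat.

>>> drive_tool --moves '[{"delta_pos":[-2,0.2,0],"turn":0.01,"claw":0},{"delta_pos":[0,0,0],"turn":0,"claw":0}]'

```text
time_s: 42.48
tcp_pos: [0.4661, 0.3378, 0.0245]
ee_rot: [[-0.862, -0.507, -0.01], [-0.507, 0.862, -0.007], [0.012, -0.001, -1.0]]
wrist_force: [-16.8, -1.4, 6.3]
gripper_width: 0.003
gripper_force: 7.1
```

```bash
python3 st.py
```

```text
force [-16.8  -1.4   6.3] z 0.0245 r 149.7 phi handle (d=24) 121.9 yaw+270 120.5 t 42.475
```

>>> drive_tool --moves '[{"delta_pos":[-2,0.2,0],"turn":0.01,"claw":0},{"delta_pos":[0,0,0],"turn":0,"claw":0}]'

```text
time_s: 42.72
tcp_pos: [0.467, 0.3386, 0.0244]
ee_rot: [[-0.867, -0.499, -0.011], [-0.499, 0.867, -0.008], [0.013, -0.001, -1.0]]
wrist_force: [-17.4, -2.0, 8.8]
gripper_width: 0.008
gripper_force: 8.0
```

```bash
python3 st.py
```

```text
force [-17.4  -2.    8.8] z 0.0244 r 149.6 phi handle (d=24) 121.5 yaw+270 119.9 t 42.725
```

>>> drive_tool --moves '[{"delta_pos":[8,0,0],"turn":0,"claw":0},{"delta_pos":[8,0,0],"turn":0,"claw":0},{"delta_pos":[10,0,0],"turn":0,"claw":0},{"delta_pos":[15,0,0],"turn":0,"claw":0},{"delta_pos":[25,0,0],"turn":0,"claw":0},{"delta_pos":[15,0,-40],"turn":0,"claw":0},{"delta_pos":[0,0,-50],"turn":0,"claw":0},{"delta_pos":[0,0,-50],"turn":0,"claw":0},{"delta_pos":[0,0,0],"turn":0,"claw":0},{"delta_pos":[0,0,0],"turn":0,"claw":0}]'

```text
time_s: 43.98
tcp_pos: [0.4028, 0.3017, 0.1655]
ee_rot: [[-0.866, -0.5, 0.001], [-0.5, 0.866, 0.002], [-0.001, 0.001, -1.0]]
wrist_force: [-0.6, -1.2, -0.0]
gripper_width: 0.005
gripper_force: 0.0
```

```bash
python3 st.py; python3 - <<'E'
from arc import *
a=cap("top"); b=cap("scene")
i=np.hstack([cv2.resize(a["color"][150:270,150:310],None,fx=2.5,fy=2.5,interpolation=cv2.INTER_CUBIC),cv2.resize(b["color"][100:220,220:380],None,fx=2.5,fy=2.5,interpolation=cv2.INTER_CUBIC)])
cv2.imwrite("pics/t5.png",i[:,:,::-1])
P=cloud(a)*1000; m=(abs(P[...,2]-62)<9)&(np.hypot(P[...,0]-B[0],P[...,1]-B[1])<200)&(np.hypot(P[...,0]-B[0],P[...,1]-B[1])>50)&(P[...,1]>225)
q=P[m]; print(len(q)); 
if len(q)>10: r=cv2.minAreaRect(q[:,:2].astype(np.float32)); print(r); d=q[:,:2].mean(0)-B; print("phi",np.degrees(np.arctan2(d[1],d[0])))
E
```

```text
force [-0.6 -1.2 -0. ] z 0.1655 r 179.0 phi handle (d=24) 147.0 yaw+270 120.0 t 43.975
189
((600.9840087890625, 279.23480224609375), (77.181640625, 327.9933776855469), 73.50646209716797)
phi 114.07316976123484
```

View pics/t5.png

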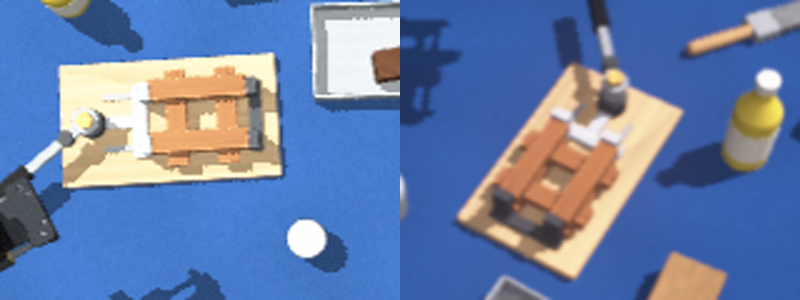

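The jaw has closed on the tower. The handle runs from (88,122) to (30,175), about 132°, so it has sprung straight with the bolt at its stop. Everything else is undisturbed.

```bash
python3 -c "
from station import ticket
print(ticket.finish_job())"
```

```text
the job is handed in; nothing more can be done
None
```

The job is done and handed in at about 44 s: the offcut is in the tray, all six slats stand clamped as a three-layer crosswise tower, and the handle was pushed past its trip point (judged from force and travel, about 0.2 rad of bend), then let go and seen sprung back straight.

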